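# Clear the scale, stack an order on it, clip its tallies to the stand and call collection

### The job

Make this order ready for collection: take the leftover little parcel off the scale and set it down on the bench, then stack all the order's goods (the cartons and the tin, as many as there are) upright in one pile centred on the weighing platform, widest base at the bottom and narrowest on top, cartons lengthwise along the platform, and put both spring clips on the upright fins of the tally stand, pinching the plate by its free edge with the jaws well on. When the pile and the clips are in place, throw the call lever fully over, away from the robot; leave the other things on the bench where they are.

Things in the scene. Friction and masses are not known exactly. Their poses are not given: they have to be found in the camera images.
- long_c (a point): long cardboard carton, 190 x 68 x 45 mm (length, width, height), 0.35 kg, the widest base. Centre of the box (half-way up); x along its length, z up when upright.
- mid_c (a point): middle cardboard carton, 120 x 60 x 40 mm, 0.22 kg. Centre of the box (half-way up); x along its length, z up when upright.
- small_c (a point): small cardboard carton, 80 x 54 x 40 mm, 0.14 kg. Centre of the box (half-way up); x along its length, z up when upright.
- tin_c (a point): round metal tin with a dark rim at the top, 50 mm across, 44 mm high, 0.12 kg, the narrowest base. Its centre (half-way up); z up when upright.
- clip1_c (a point): spring clip 1 of 2 alike: black two-lever sprung clip lying on its side, 36 mm high, 104 mm long, 0.1 kg. Point: its steel pivot pin, half-way up (18 mm over the underside); x from the pin to the jaws, y across (levers swing in the x-y plane), z up as it lies. Jaw tips at x = +52 mm; between the jaws it is clear from x = 7 mm to the rubber jaw pads (x = 40 to 52 mm).
- clip1_wings (a point): clip 1: middle between its two finger wings, 36 mm behind the pin (to -x), same axes; the wings reach from 10 to 52 mm behind the pin. At rest they splay: 52 mm over their outsides here, 61 mm at the tails. Squeezed along y (about 15 N, 30 N is sure) they lie parallel, 30 mm over their outsides, and the jaws gape 30 mm.
- clip1_jaw (a point): clip 1: point midway between its rubber jaw pads, 46 mm ahead of the pin (to +x), same axes
- clip1_left (a joint): opening angle of one lever of that clip (the other mirrors it): 0 shut on nothing, about 0.05 to 0.08 when pinching a fin, 0.28 rad squeezed fully open
- clip2_c (a point): spring clip 2 of 2 alike: black two-lever sprung clip lying on its side, 36 mm high, 104 mm long, 0.1 kg. Point: its steel pivot pin, half-way up (18 mm over the underside); x from the pin to the jaws, y across (levers swing in the x-y plane), z up as it lies. Jaw tips at x = +52 mm; between the jaws it is clear from x = 7 mm to the rubber jaw pads (x = 40 to 52 mm).
- clip2_wings (a point): clip 2: middle between its two finger wings, 36 mm behind the pin (to -x), same axes; the wings reach from 10 to 52 mm behind the pin. At rest they splay: 52 mm over their outsides here, 61 mm at the tails. Squeezed along y (about 15 N, 30 N is sure) they lie parallel, 30 mm over their outsides, and the jaws gape 30 mm.
- clip2_jaw (a point): clip 2: point midway between its rubber jaw pads, 46 mm ahead of the pin (to +x), same axes
- clip2_left (a joint): opening angle of one lever of that clip (the other mirrors it): 0 shut on nothing, about 0.05 to 0.08 when pinching a fin, 0.28 rad squeezed fully open
- scale_top (a point): centre of the steel weighing platform of the bench scale, on its surface, 30 mm over the bench; platform 200 mm along x by 120 mm along y. Its flat black display (34 mm high) lies beyond the +x end.
- fin1_edge (a point): tally stand, first fin: middle of its upright free edge, 51 mm over the bench. A fixed upright steel plate 8 mm thick (y), from 12 to 90 mm over the bench, 110 mm long; x points from the edge into the plate, away from the robot: a clip goes on with its jaws along +x. The stand's base, 12 mm high, begins 50 mm behind the edges; a 60 mm high bar joins the fins' far ends.
- fin2_edge (a point): the same for the second fin, parallel to the first, 120 mm from it to the robot's right (-y)
- call (a joint): collection-call lever on a grey box near the scale: 0 leaning towards the robot, 1.0 rad thrown fully away from it; stays where it is left, upright at 0.5, turns easily (a few N at the tip)
- call_tip (a point): middle of the 26 mm ball at the tip of that lever, 80 mm from its axle (22 mm over the bench), on a stem 10 mm thick; the axle is level along this frame's y; the tip swings from -x over the top to +x (the directions of the lever box)
- tape_roll: bystander: roll of clear tape, 90 mm across, 48 mm high, lying flat; origin at its underside
- stapler: bystander: stapler, 130 x 34 x 46 mm; origin at its underside
- pen_cup: bystander: grey cup, 72 mm across, 90 mm high; origin at its underside
- scanner: bystander: hand scanner, about 175 x 55 x 40 mm; origin at its underside
- glue: bystander: white glue jar, 44 mm across, 85 mm high; origin at its underside
- parcel_c (a point): leftover parcel, tiny cardboard carton 60 x 40 x 30 mm, 0.1 kg, left on the weighing platform; not part of this order. Its centre (half-way up); x along its length.

How it is judged:
By the outcome, as a careful person would: the job done as asked, in the order asked, and still so for the second after the job is handed in, with the robot touching nothing.
Of mid, small, tin only 2 to 3 are there at a start; the rules pass over those that are not, and their reading is None.
At some moment in a run one of clip1, clip2 may be knocked a few centimetres aside while the robot is not near it.
Once in a run the grip may slacken for a moment while it holds something.
It also fails if it takes over 210 s, if anything falls off the work surface, if the arm or the gripper's body presses on something with over 40 N, if the wrist force passes 120 N, or if a joint passes its speed limit or range.

### The arm

A 6-joint arm with a two-finger parallel gripper is mounted at the origin on the work surface. World frame = base frame: x ahead of the robot, y to its left, z up, the work surface at z = 0. Lengths are in m, angles in rad, forces in N, time in s.
With the tool pointing down it reaches from about 0.375 to 0.9 m from the base axis. Payload 3.1 kg.
Tool frame: the origin (TCP) lies midway between the tips of the shut fingers; the grasp point (between the pads) lies 19 mm behind it; z points along the fingers, y is the line along which they close (so a half turn about z gives the same grasp; the last joint's range is limited). The gripper opens to 85 mm and grips with 20 to 120 N. Pads are 22 mm wide; open, the fingers measure 114 mm over their backs; the gripper's body (76 mm by 85 mm) begins 54 mm behind the grasp point. The pads swing forward as they close: fully open they stand 13 mm farther back than shut.
Start: joints at [-1.427, 0.527, 1.433, -0, 1.181, -0.178], TCP at [0.198, -0.593, 0.2] pointing down, gripper open.
Joint ranges: [-3.08, 3.08], [-0.75, 2.2], [0.22, 2.44], [-1.43, 4.57], [0, 2.65], [-2.85, 2.85]. Speed limits (rad/s): [2.79, 2.79, 3.14, 3.14, 3.14, 3.14].

### API

Orientations are given as a unit quaternion [x, y, z, w].
In Python, from station import manip gives the robot as it stands. The module is installed in compiled form; this text tells all that it offers.
- The arm moves only by the tool apply_moves, never from a script. Its arguments are lists of equal length, an entry for each row: "claw": the gripper's target within -1 to 1 (fully open at 1, half-way at 0, shut at -1); "travel": the shift along the tool's x, y, z scaled (see below), a list of three; "turn": the turn, a rotation vector about the tool's x, y, z scaled (see below), a list of three. In form: {"claw": [claw, ...], "travel": [[dx, dy, dz], ...], "turn": [[rx, ry, rz], ...]}. A call has 1 to 5 rows; each row is the pose to reach, as a shift and turn from the pose commanded when the call began, along the tool's axes at that moment, turning the shorter way round; what a row does not reach only later rows make up. The controller multiplies each number of a shift by 800 mm and each number of a turn by 180 degrees. A row lasts 1/12 s, in which the tool goes at most 41.7 mm and 7.16 degrees, less where a joint would pass 70% of its speed; a pose out of reach is approached as far as the arm can. A call with a number of a shift or a turn outside -1 to 1 is refused whole. A call with a gripper value outside its range is refused whole. The fingers move at their own pace and stop on an object; "newtons" is the grip in N (left out, the last holds). Time passes only in rows, so rows that repeat a pose let the fingers close. It gives the time, the measured TCP pose, the force, the opening and the grip force at its end, in the units of the state.
- manip.sense(): the state, without advancing time (a new reading comes with each control period).
- manip.snapshot(name): name is "side" or "top" or "wrist"; returns a dict with "pixels" (400x640x3 uint8, red, green, blue), "depth" (400x640 float32, m along the optical axis (not along the pixel's ray), 0 where there is no reading), "intrinsics" (3x3 intrinsics, pixels), "k1" (the pictures are not rectified: a ray, as slopes to the right and down, at radius r is drawn at 1 + k1 r^2 times it, then the intrinsics apply), "R" (3x3) and "t" (3): a world point X has camera coordinates R X + t. Camera axes: x right, y down, z forward; pixel columns grow to the right and rows downward; lengths in m; the calibration is good to about 2 mm. A picture is of the moment at which its call begins.
- manip.sign_off(): hands the job in; it is judged then, once.
The state is a dict: "t": time; "q": joint angles; "qd": joint speeds; "tau": joint torques, N m; "tcp_pos": TCP position; "tool_rot": TCP orientation; "force": force on the tool from outside, world axes, zero at the start; "ft_torque": the same for the moment, N m; "finger_gap": opening from 0.0 (shut) to 1.0 (fully open); "gripper_force": force on a finger pad.
Only numpy, scipy, OpenCV 4.12 (cv2) and the standard library are available. Lean on these libraries where they do the work, as an engineer would, in place of code of your own. Each camera call takes 0.05 s, during which the arm holds its last target. There are 200 camera calls.

## Working session

There is one attempt and no reset: what is moved stays moved. The work goes in short steps, Python scripts to look and compute and a tool call to move; the robot and the scene stay as the last step left them, time stands still between calls to the robot, and variables do not carry over. Pictures are saved under pics/ and viewed, at most 18 in all, crops included, and the job is handed in when it is done.

Besides the shell and the picture viewer there is one more tool, called as name(argument=value, ...) on one line, values as JSON. apply_moves: Moves the arm, as the interface text tells. Shifts and turns lie within -1 to 1; 1 stands for 800 mm of shift or 180 degrees of turn. Its arguments: {"type":"object","properties":{"claw":{"type":"array","items":{"type":"number"}},"travel":{"type":"array","items":{"type":"array","items":{"type":"number"}}},"turn":{"type":"array","items":{"type":"array","items":{"type":"number"}}},"newtons":{"type":"number"}},"required":["claw","travel","turn"]}

```bash
mkdir -p pics
cat > h.py <<'E'
import numpy as np, cv2
from station import manip
from scipy.spatial.transform import Rotation as Ro
def snap(n,f=None):
    s=manip.snapshot(n)
    if f: cv2.imwrite('pics/'+f,s['pixels'][:,:,::-1]); np.savez('pics/'+f+'.npz',**s)
    return s
def load(f): return dict(np.load('pics/'+f+'.npz'))
def cloud(s):
    K=s['intrinsics'];k1=float(s['k1']);d=s['depth']
    v,u=np.mgrid[0:400,0:640]
    a=np.stack([(u-K[0,2])/K[0,0],(v-K[1,2])/K[1,1]],-1);b=a.copy()
    for _ in range(8): b=a/(1+k1*(b**2).sum(-1,keepdims=True))
    P=np.concatenate([b*d[...,None],d[...,None]],-1)
    return (P-s['t'])@s['R']
def ray(s,u,v,z):  # intersect pixel ray with plane z
    K=s['intrinsics'];k1=float(s['k1']);a=np.array([(u-K[0,2])/K[0,0],(v-K[1,2])/K[1,1]]);b=a
    for _ in range(8): b=a/(1+k1*(b**2).sum())
    R=s['R'];c=-R.T@s['t'];dr=R.T@np.array([b[0],b[1],1]);return c+dr*(z-c[2])/dr[2]
E
python3 - <<'E'
from h import *
for n in('top','side'):
    s=snap(n,n+'0.png');print(n,(-s['R'].T@s['t']).round(3),s['R'].round(2).tolist(),s['k1'],s['intrinsics'][0,0])
st=manip.sense();print({k:np.round(v,3).tolist() for k,v in st.items()})
E
```

```text
top [ 0.378 -0.007  1.491] [[-0.02, -1.0, -0.01], [-0.99, 0.02, -0.14], [0.14, 0.01, -0.99]] -0.03865126031451908 422.3169040034792
side [0.449 1.056 1.191] [[-0.99, -0.12, 0.0], [-0.09, 0.72, -0.69], [0.08, -0.69, -0.72]] -0.03322647293630583 515.7267601767876
{'t': 0.1, 'q': [-1.427, 0.528, 1.434, -0.0, 1.181, -0.178], 'qd': [0.0, -0.003, -0.005, 0.002, -0.0, 0.0], 'tau': [0.0, -44.33, -17.859, -0.0, 0.004, -0.0], 'tcp_pos': [0.198, -0.592, 0.199], 'tool_rot': [0.987, 0.161, 0.0, -0.001], 'force': [0.006, 0.269, -0.437], 'ft_torque': [-0.018, -0.008, -0.009], 'gripper_force': 0.0, 'finger_gap': 0.998}
```

View pics/top0.png

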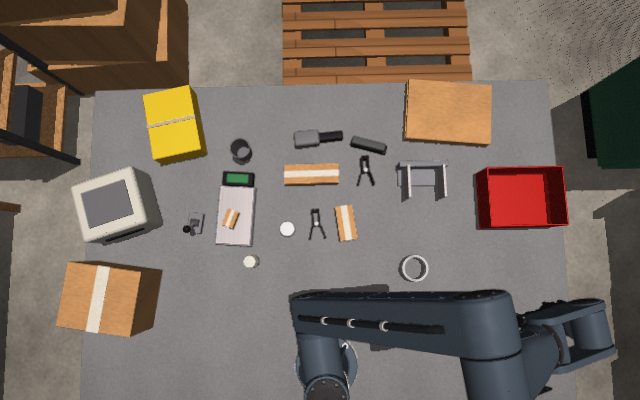

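View pics/side0.png

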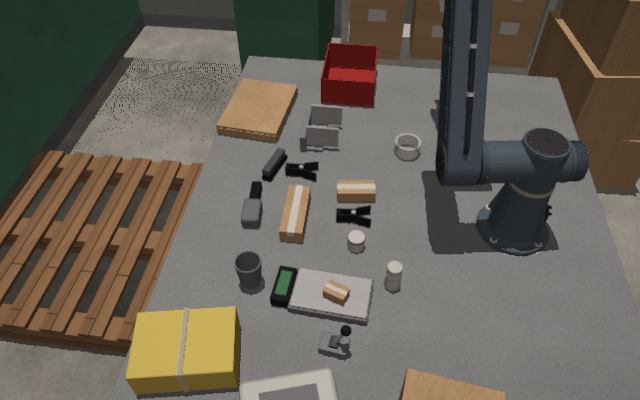

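The pictures show the scale at top px (235,210) with the parcel on it and the lever at (192,224). The long carton is at (312,174), the mid carton at (346,222) and the tin at (287,229). There is no small carton. The clips are at (366,170) and (317,223), the stand at (423,180), and the glue jar at (250,261).

Run:
```python
from h import *
s=load('top0.png');P=cloud(s)
print('bench z',[P[v,u].round(3).tolist() for u,v in((270,300),(270,130),(500,300),(200,280))])
def seg(name,u0,v0,u1,v1,zl,zh):
    Q=P[v0:v1,u0:u1];m=(Q[...,2]>zl)&(Q[...,2]<zh);q=Q[m]
    r=cv2.minAreaRect((q[:,:2]*1000).astype(np.float32));b=cv2.boxPoints(r)
    print(name,len(q),'c',np.round(r[0],1),'size',np.round(r[1],1),'ang',round(r[2],1),'z',np.percentile(q[:,2],[10,50,90]).round(3),'mean',q[:,:2].mean(0).round(4))
seg('long',275,155,350,192,.035,.06)
seg('mid',330,200,362,246,.03,.06)
seg('tin',275,215,300,242,.03,.06)
seg('clipB',303,200,330,246,.02,.06)
seg('clipA',354,150,379,192,.02,.06)
seg('plat',210,187,262,250,.02,.04)
seg('parcel',215,200,245,235,.05,.07)
seg('lever',178,205,210,240,.06,.12)
seg('fins',393,150,455,205,.07,.1)
im=s['pixels'][:,:,::-1][135:275,170:470]
cv2.imwrite('pics/crop.png',cv2.resize(im,(800,373),interpolation=cv2.INTER_CUBIC))
```

```text
bench z [[0.219, 0.189, -0.005], [0.825, 0.186, 0.001], [0.3, -0.273, 0.83], [0.292, 0.433, 0.001]]
long 1069 c [654.5  38.3] size [ 69.7 189.2] ang 0.5 z [0.041 0.046 0.049] mean [0.654  0.0389]
mid 614 c [481.1 -77.7] size [120.4  59.8] ang 7.2 z [0.037 0.04  0.045] mean [ 0.4807 -0.0776]
tin 180 c [464.6 126.8] size [48.8 48.2] ang 88.2 z [0.04  0.044 0.048] mean [0.4644 0.1256]
clipB 138 c [481.   23.4] size [101.9  55.1] ang 2.7 z [0.03  0.035 0.039] mean [0.4854 0.0257]
clipA 150 c [ 673.7 -161.3] size [ 57.8 132.1] ang 80.6 z [0.026 0.034 0.039] mean [ 0.669  -0.1529]
plat 1820 c [513.7 306.6] size [126.9 206.7] ang 85.7 z [0.025 0.03  0.034] mean [0.5131 0.3041]
parcel 212 c [502.3 315.5] size [40.6 59.9] ang 69.1 z [0.057 0.061 0.065] mean [0.5021 0.315 ]
lever 59 c [467.3 450. ] size [21.3 28.8] ang 56.6 z [0.077 0.106 0.111] mean [0.4675 0.4498]
fins 249 c [ 613.8 -352.3] size [130.7 109.9] ang 89.4 z [0.077 0.088 0.093] mean [ 0.6134 -0.3538]
```

View pics/crop.png

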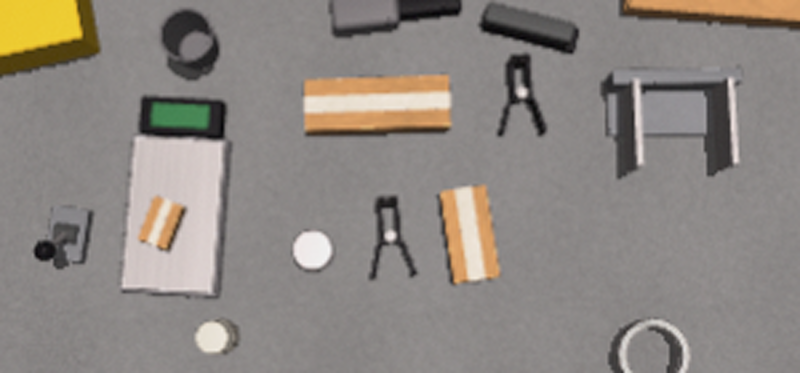

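```bash
cat >> h.py <<'E'
def plan(wps, start=None):
    """wps: (x,y,z,yaw_deg); prints travel/turn numbers per call, rows needed"""
    if start is None:
        st=manip.sense();p=st['tcp_pos'];R=Ro.from_quat(st['tool_rot']);a=np.degrees(np.arctan2(*R.as_matrix()[1::-1,0]))
        print('at',np.round(p,4),'yaw',round(a,1),'gap',round(st['finger_gap']*85,1),'t',round(st['t'],1),'f',np.round(st['force'],1),'grip',round(st['gripper_force'],1))
    for w in wps:
        T=Ro.from_euler('z',w[3],degrees=True)*Ro.from_euler('x',180,degrees=True)
        d=R.inv().apply(np.array(w[:3])-p); rv=(R.inv()*T).as_rotvec(degrees=True)
        n=max(np.linalg.norm(d)*1000/41.7,np.linalg.norm(rv)/7.16)
        k=int(np.ceil(n/5)) if n>5 else 1
        print(w,'rows %.1f'%n,'travel',(d/.8).round(4).tolist(),'turn',(rv/180).round(4).tolist())
        p=np.array(w[:3]);R=T
E
python3 - <<'E'
from h import *
s=load('top0.png')
C=lambda u,v,z:ray(s,170+u/2.6667,135+v/2.6667,z)[:2].round(4)
print('plat',[C(*p,.03) for p in((121,292),(216,296),(229,138),(133,137))], np.mean([C(*p,.03) for p in((121,292),(216,296),(229,138),(133,137))],0))
print('clipA pin',C(522,92,.036),'jawtip',C(518,56,.036),'tails',C(501,134,.036),C(543,132,.036))
print('clipB pin',C(389,237,.036),'jawtip',C(387,197,.036),'tails',C(373,277,.036),C(413,275,.036))
print('fin edges top',C(640,163,.09),C(736,163,.09),'far',C(635,80,.09),C(731,80,.09))
print('ball',C(45,250,.1),'axle',C(66,232,.03))
print('glue',C(211,336,.085),'tape',C(653,350,.048))
plan([(.45,-.25,.3,0),(.502,.3155,.2,-21),(.502,.3155,.032,-21)])
E
```

```text
plat [array([0.4132, 0.373 ]), array([0.4058, 0.2493]), array([0.6121, 0.2326]), array([0.6163, 0.3598])] [0.51185  0.303675]
clipA pin [ 0.6639 -0.1542] jawtip [ 0.7124 -0.1507] tails [ 0.6086 -0.1248] [ 0.61   -0.1798]
clipB pin [0.477  0.0242] jawtip [0.529  0.0258] tails [0.426  0.0457] [ 0.4275 -0.0058]
fin edges top [ 0.5594 -0.2936] [ 0.5568 -0.4144] far [ 0.6656 -0.2926] [ 0.663  -0.4146]
ball [0.4651 0.4507] axle [0.4925 0.4465]
glue [0.3556 0.2459] tape [ 0.3261 -0.3073]
at [ 0.1982 -0.592   0.1992] yaw 18.5 gap 84.9 t 0.1 f [ 0.   0.3 -0.4] grip 0.0
(0.45, -0.25, 0.3, 0) rows 10.5 travel [0.4342, -0.3058, -0.1252] turn [-0.0006, -0.0, 0.1027]
(0.502, 0.3155, 0.2, -21) rows 13.8 travel [0.065, -0.7069, 0.125] turn [0.0, -0.0, 0.1167]
(0.502, 0.3155, 0.032, -21) rows 4.0 travel [0.0, -0.0, 0.21] turn [0.0, 0.0, 0.0]
```

apply_moves(claw=[1, 1, 1, 1, 1], travel=[[0.2, -0.15, -0.06], [0.2, -0.15, -0.06], [0.2, -0.15, -0.06], [0.2, -0.15, -0.06], [0.2, -0.15, -0.06]], turn=[[0, 0, 0], [0, 0, 0], [0, 0, 0], [0, 0, 0], [0, 0, 0]], newtons=40)

```text
t: 0.52
tcp_pos: [0.3126, -0.4259, 0.2481]
tool_rot: [0.987, 0.16, -0.0, -0.001]
force: [0.7, -0.7, 0.9]
finger_gap: 0.999
gripper_force: 0.0
```

apply_moves(claw=[1, 1, 1, 1, 1], travel=[[0.2, -0.15, -0.05], [0.2, -0.15, -0.05], [0.2, -0.15, -0.05], [0.2, -0.15, -0.05], [0.2, -0.15, -0.05]], turn=[[0, 0, 0.1], [0, 0, 0.1], [0, 0, 0.1], [0, 0, 0.1], [0, 0, 0.1]])

```text
t: 0.93
tcp_pos: [0.4254, -0.2625, 0.288]
tool_rot: [1.0, 0.004, -0.0, -0.0]
force: [1.2, -1.8, -0.1]
finger_gap: 1.003
gripper_force: 0.0
```

Run:
```python
from h import *
plan([(.502,.3155,.2,-21),(.502,.3155,.032,-21)])
```

```text
at [ 0.4254 -0.2625  0.288 ] yaw 0.5 gap 85.2 t 0.9 f [ 1.2 -1.8 -0.1] grip 0.0
(0.502, 0.3155, 0.2, -21) rows 14.1 travel [0.1016, -0.7217, 0.1103] turn [-0.0001, 0.0002, 0.1192]
(0.502, 0.3155, 0.032, -21) rows 4.0 travel [0.0, -0.0, 0.21] turn [0.0, 0.0, 0.0]
```

apply_moves(claw=[1, 1, 1, 1, 1], travel=[[0.035, -0.24, 0.04], [0.035, -0.24, 0.04], [0.035, -0.24, 0.04], [0.035, -0.24, 0.04], [0.035, -0.24, 0.04]], turn=[[0, 0, 0], [0, 0, 0], [0, 0, 0], [0, 0, 0], [0, 0, 0]])

```text
t: 1.35
tcp_pos: [0.4502, -0.0688, 0.2551]
tool_rot: [1.0, 0.005, -0.001, -0.001]
force: [0.9, 0.1, -0.4]
finger_gap: 1.001
gripper_force: 0.0
```

apply_moves(claw=[1, 1, 1, 1, 1], travel=[[0.035, -0.24, 0.04], [0.035, -0.24, 0.04], [0.035, -0.24, 0.04], [0.035, -0.24, 0.04], [0.035, -0.24, 0.04]], turn=[[0, 0, 0], [0, 0, 0], [0, 0, 0], [0, 0, 0], [0, 0, 0]])

```text
t: 1.77
tcp_pos: [0.4769, 0.1231, 0.2231]
tool_rot: [1.0, 0.005, -0.001, -0.0]
force: [-0.8, 0.4, -0.0]
finger_gap: 0.996
gripper_force: 0.0
```

apply_moves(claw=[1, 1, 1, 1, 1], travel=[[0.03, -0.22, 0.03], [0.03, -0.22, 0.03], [0.03, -0.22, 0.03], [0.03, -0.22, 0.03], [0.03, -0.22, 0.03]], turn=[[0, 0, 0.119], [0, 0, 0.119], [0, 0, 0.119], [0, 0, 0.119], [0, 0, 0.119]])

```text
t: 2.18
tcp_pos: [0.4997, 0.2997, 0.1989]
tool_rot: [0.983, -0.181, -0.0, -0.0]
force: [0.9, -0.5, -0.0]
finger_gap: 1.003
gripper_force: 0.0
```

Run:
```python
from h import *
s=snap('wrist','w1.png');P=cloud(s)
Q=P.reshape(-1,3);Q=Q[(Q[:,2]>.052)&(Q[:,2]<.07)&(abs(Q[:,0]-.5)<.06)&(abs(Q[:,1]-.315)<.06)]
r=cv2.minAreaRect((Q[:,:2]*1000).astype(np.float32));print('parcel',r,np.median(Q[:,2]))
t=load('top0.png');print('cam',(-s['R'].T@s['t']).round(3))
plan([(.502,.3155,.032,-21)])
```

```text
parcel ((501.587890625, 317.009521484375), (40.04286575317383, 60.46708297729492), 68.61215209960938) 0.059041676568353005
cam [0.577 0.27  0.372]
at [0.5001 0.303  0.1985] yaw -20.7 gap 85.2 t 2.2 f [ 2.1  2.4 -0.2] grip 0.0
(0.502, 0.3155, 0.032, -21) rows 4.0 travel [-0.0031, -0.0147, 0.2082] turn [-0.0012, 0.0004, 0.0016]
```

View pics/w1.png

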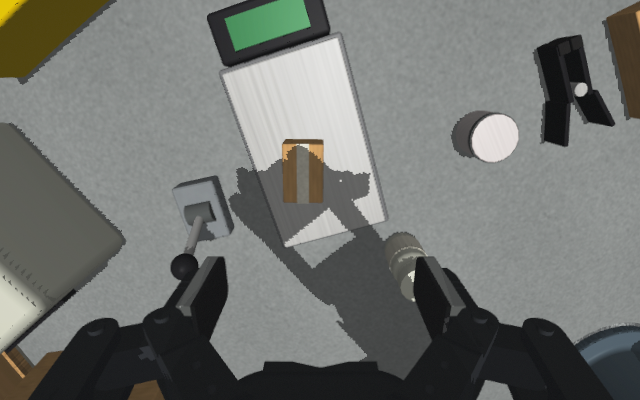

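The wrist view has the platform corners at (221,72), (341,34), (386,219) and (286,247), the parcel at (303,172), and the lever ball at (184,266) with its box around (203,208).

apply_moves(claw=[0.6, 0.4, 0.4, 0.4, 0.4], travel=[[-0.004, -0.0165, 0.1], [-0.004, -0.0165, 0.208], [-0.004, -0.0165, 0.208], [-0.004, -0.0165, 0.208], [-0.004, -0.0165, 0.208]], turn=[[0, 0, 0], [0, 0, 0], [0, 0, 0], [0, 0, 0], [0, 0, 0]])

```text
t: 2.65
tcp_pos: [0.4948, 0.3069, 0.0237]
tool_rot: [0.983, -0.182, -0.008, 0.005]
force: [-2.5, -0.4, -1.3]
finger_gap: 0.695
gripper_force: 0.1
```

apply_moves(claw=[-1, -1, -1, -1, -1], travel=[[0, 0, 0], [0, 0, 0], [0, 0, 0], [0, 0, 0], [0, 0, 0]], turn=[[0, 0, 0], [0, 0, 0], [0, 0, 0], [0, 0, 0], [0, 0, 0]])

```text
t: 3.07
tcp_pos: [0.5037, 0.3102, 0.0367]
tool_rot: [0.983, -0.182, 0.002, -0.001]
force: [0.2, 0.2, 0.3]
finger_gap: 0.008
gripper_force: 0.0
```

Run:
```python
from h import *
s=load('w1.png')
c=np.array([ray(s,*p,.03)[:2] for p in((221,72),(341,34),(386,219),(286,247))]);print(c.round(4).tolist(),c.mean(0).round(4))
r=c*1000;d=lambda i,j:(np.linalg.norm(r[i]-r[j]).round(1),np.degrees(np.arctan2(*(r[i]-r[j])[::-1])).round(1))
print(d(0,3),d(1,2),d(0,1),d(3,2))
print('ball',ray(s,184,266,.092).round(4),'box',[ray(s,*p,.022)[:2].round(4).tolist() for p in((174,188),(216,177),(233,228),(190,238))])
plan([(.502,.317,.12,-21),(.55,.18,.12,0),(.55,.18,.006,0)])
```

```text
[[0.62, 0.3577], [0.6099, 0.2361], [0.4127, 0.2535], [0.4203, 0.372]] [0.5157 0.3048]
(np.float64(200.2), np.float64(-4.1)) (np.float64(198.0), np.float64(-5.0)) (np.float64(122.0), np.float64(85.2)) (np.float64(118.8), np.float64(86.3))
ball [0.4647 0.4556 0.092 ] box [[0.5295, 0.4639], [0.5239, 0.4133], [0.4613, 0.4226], [0.4677, 0.4766]]
at [0.5037 0.3102 0.0367] yaw -20.9 gap 0.7 t 3.1 f [0.2 0.2 0.3] grip 0.0
(0.502, 0.317, 0.12, -21) rows 2.0 travel [-0.0046, -0.0076, -0.1042] turn [-0.0012, -0.0014, 0.0004]
(0.55, 0.18, 0.12, 0) rows 3.5 travel [0.1174, 0.1384, 0.0] turn [0.0, 0.0, -0.1167]
(0.55, 0.18, 0.006, 0) rows 2.7 travel [0.0, -0.0, 0.1425] turn [0.0, 0.0, 0.0]
```

Run:
```python
from h import *
s=snap('wrist','w2.png');t=snap('side','s2.png')
im=t['pixels'][200:400,240:440,::-1]
cv2.imwrite('pics/v2.png',np.hstack([cv2.resize(s['pixels'][:,:,::-1],(480,300)),cv2.resize(im,(300,300))]))
```

```text
(no output)
```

View pics/v2.png

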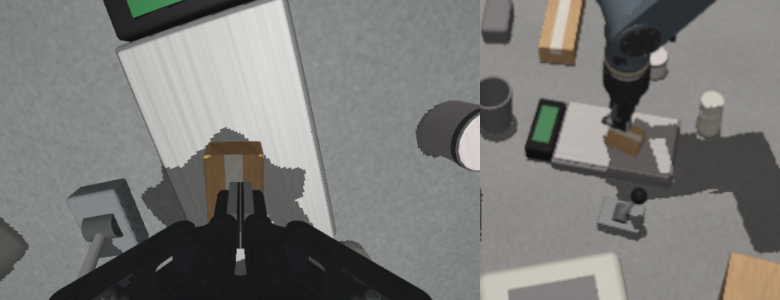

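The parcel still stands on the platform, at wrist px (235,175) in the left half, with the shut fingers behind it or over its near end.

Run:
```python
from h import *
for f in('w2.png','s2.png'):
    s=load(f);P=cloud(s);Q=P.reshape(-1,3)
    Q=Q[(Q[:,2]>.053)&(Q[:,2]<.066)&(abs(Q[:,0]-.51)<.09)&(abs(Q[:,1]-.315)<.06)]
    r=cv2.minAreaRect((Q[:,:2]*1000).astype(np.float32));print(f,r,Q[:,:2].min(0),Q[:,:2].max(0),len(Q))
s=load('w2.png');P=cloud(s)
for v in range(225,300,8): print(v,[P[v,u].round(3).tolist() for u in(285,310,325)])
```

```text
w2.png ((500.26373291015625, 315.26708984375), (40.22984313964844, 60.72604751586914), 69.9438247680664) [0.47054971 0.28677257] [0.53467419 0.3419315 ] 4275
s2.png ((500.976318359375, 316.7610168457031), (44.235450744628906, 61.180328369140625), 69.2809829711914) [0.46697981 0.29969961] [0.53392491 0.34579029] 270
225 [[0.523, 0.321, 0.059], [0.519, 0.309, 0.059], [0.516, 0.302, 0.059]]
233 [[0.52, 0.322, 0.059], [0.515, 0.311, 0.06], [0.513, 0.304, 0.06]]
241 [[0.515, 0.324, 0.059], [0.511, 0.312, 0.06], [0.508, 0.305, 0.059]]
249 [[0.511, 0.326, 0.059], [0.515, 0.31, 0.077], [0.513, 0.304, 0.077]]
257 [[0.507, 0.328, 0.059], [0.515, 0.31, 0.084], [0.513, 0.304, 0.084]]
265 [[0.503, 0.329, 0.06], [0.515, 0.31, 0.09], [0.513, 0.304, 0.09]]
273 [[0.498, 0.331, 0.059], [0.515, 0.31, 0.096], [0.514, 0.304, 0.098]]
281 [[0.493, 0.334, 0.059], [0.516, 0.309, 0.103], [0.513, 0.304, 0.103]]
289 [[0.519, 0.317, 0.109], [0.516, 0.308, 0.11], [0.511, 0.305, 0.104]]
297 [[0.519, 0.316, 0.114], [0.517, 0.308, 0.115], [0.508, 0.306, 0.105]]
```

Run:
```python
from h import *
plan([(.502,.317,.12,-21)]);st=manip.sense();print(st['q'],st['qd'])
```

```text
at [0.5029 0.3099 0.0356] yaw -20.9 gap 0.2 t 3.2 f [-0.3 -0.9 -0.3] grip 0.0
(0.502, 0.317, 0.12, -21) rows 2.0 travel [-0.0039, -0.0081, -0.1054] turn [-0.0008, -0.0009, 0.0004]
[3.63253155e-01 7.07792290e-01 1.64724035e+00 1.99166703e-05
 7.82889099e-01 2.29938033e+00] [ 0.00130307  0.01537035  0.00611129 -0.00081771 -0.00162172  0.00058115]
```

Run:
```python
from h import *
s=load('w1.png');P=cloud(s)
print([(p,P[p[1],p[0]].round(3).tolist()) for p in((221,262),(215,268),(205,285),(421,262),(426,270),(434,285))])
print((s['R']).round(3).tolist())
for f in('s2.png',):
    s=load(f);P=cloud(s)
    for v in range(250,276,2): print(v,[P[v,u].round(3).tolist() for u in range(328,342,3)])
```

```text
[((221, 262), [0.524, 0.336, 0.248]), ((215, 268), [0.525, 0.335, 0.256]), ((205, 285), [0.525, 0.336, 0.266]), ((421, 262), [0.494, 0.256, 0.25]), ((426, 270), [0.495, 0.256, 0.257]), ((434, 285), [0.494, 0.256, 0.267])]
[[-0.357, -0.934, -0.0], [-0.884, 0.338, 0.322], [-0.301, 0.115, -0.947]]
250 [[0.523, 0.335, 0.243], [0.516, 0.338, 0.248], [0.509, 0.342, 0.255], [0.502, 0.345, 0.26], [0.495, 0.345, 0.26]]
252 [[0.523, 0.341, 0.243], [0.516, 0.339, 0.242], [0.509, 0.34, 0.245], [0.502, 0.341, 0.247], [0.495, 0.339, 0.245]]
254 [[0.522, 0.342, 0.237], [0.515, 0.344, 0.241], [0.508, 0.344, 0.242], [0.501, 0.344, 0.244], [0.495, 0.343, 0.242]]
256 [[0.523, 0.34, 0.227], [0.515, 0.344, 0.233], [0.508, 0.345, 0.236], [0.501, 0.349, 0.242], [0.494, 0.344, 0.236]]
258 [[0.522, 0.34, 0.22], [0.515, 0.345, 0.227], [0.508, 0.343, 0.226], [0.501, 0.347, 0.232], [0.494, 0.344, 0.23]]
260 [[0.522, 0.342, 0.214], [0.515, 0.345, 0.219], [0.508, 0.345, 0.221], [0.501, 0.347, 0.224], [0.494, 0.343, 0.22]]
262 [[0.522, 0.341, 0.205], [0.515, 0.343, 0.208], [0.508, 0.346, 0.214], [0.501, 0.345, 0.214], [0.494, 0.348, 0.219]]
264 [[0.522, 0.343, 0.2], [0.515, 0.341, 0.198], [0.507, 0.348, 0.209], [0.501, 0.347, 0.208], [0.494, 0.345, 0.207]]
266 [[0.522, 0.344, 0.193], [0.515, 0.345, 0.196], [0.507, 0.346, 0.199], [0.5, 0.348, 0.202], [0.493, 0.345, 0.199]]
268 [[0.522, 0.343, 0.184], [0.515, 0.344, 0.187], [0.507, 0.345, 0.19], [0.501, 0.335, 0.177], [0.494, 0.33, 0.17]]
270 [[0.522, 0.343, 0.176], [0.514, 0.345, 0.18], [0.507, 0.345, 0.181], [0.501, 0.333, 0.164], [0.494, 0.333, 0.167]]
272 [[0.521, 0.345, 0.17], [0.514, 0.351, 0.18], [0.507, 0.348, 0.177], [0.501, 0.332, 0.155], [0.494, 0.329, 0.152]]
274 [[0.521, 0.35, 0.169], [0.514, 0.349, 0.169], [0.507, 0.345, 0.164], [0.501, 0.326, 0.139], [0.493, 0.33, 0.146]]
```

The cloud puts the real fingertips about 35 mm above the reported TCP height, in both wrist views, with x and y in agreement. That explains the miss. I'll subtract 0.035 from every z target and watch the contact force.

apply_moves(claw=[0.4, 0.4, 0.4, 0.4, 0.4], travel=[[0, -0.007, 0], [0, -0.007, 0], [0, -0.007, 0], [0, -0.007, 0], [0, -0.007, 0]], turn=[[0, 0, 0], [0, 0, 0], [0, 0, 0], [0, 0, 0], [0, 0, 0]])

```text
t: 3.58
tcp_pos: [0.5037, 0.3148, 0.0333]
tool_rot: [0.983, -0.181, -0.0, 0.0]
force: [0.2, 0.5, -0.3]
finger_gap: 0.691
gripper_force: 0.0
```

apply_moves(claw=[0.4, 0.4, 0.4, 0.4, 0.4], travel=[[0, 0, 0.01], [0, 0, 0.02], [0, 0, 0.03], [0, 0, 0.04], [0, 0, 0.044]], turn=[[0, 0, 0], [0, 0, 0], [0, 0, 0], [0, 0, 0], [0, 0, 0]])

```text
t: 4.0
tcp_pos: [0.5027, 0.3143, -0.0037]
tool_rot: [0.983, -0.182, -0.001, 0.001]
force: [0.3, -0.1, -1.1]
finger_gap: 0.702
gripper_force: 0.0
```

apply_moves(claw=[-1, -1, -1, -1, -1], travel=[[0, 0, 0], [0, 0, 0], [0, 0, 0], [0, 0, 0], [0, 0, 0]], turn=[[0, 0, 0], [0, 0, 0], [0, 0, 0], [0, 0, 0], [0, 0, 0]])

```text
t: 4.42
tcp_pos: [0.504, 0.3149, -0.0014]
tool_rot: [0.983, -0.182, 0.0, -0.0]
force: [-0.8, 0.3, -0.8]
finger_gap: 0.462
gripper_force: 41.0
```

Run:
```python
from h import *
plan([(.502,.317,.09,-21),(.55,.18,.09,0),(.55,.18,-.03,0)])
```

```text
at [ 0.504   0.3149 -0.0014] yaw -20.9 gap 39.2 t 4.4 f [-0.8  0.3 -0.8] grip 41.0
(0.502, 0.317, 0.09, -21) rows 2.2 travel [-0.0032, -0.0016, -0.1143] turn [-0.0001, -0.0001, 0.0004]
(0.55, 0.18, 0.09, 0) rows 3.5 travel [0.1174, 0.1384, 0.0] turn [0.0, 0.0, -0.1167]
(0.55, 0.18, -0.03, 0) rows 2.9 travel [0.0, -0.0, 0.15] turn [0.0, 0.0, 0.0]
```

apply_moves(claw=[-1, -1, -1, -1, -1], travel=[[0, 0, -0.05], [0, 0, -0.1], [0, 0, -0.1], [0, 0, -0.1], [0, 0, -0.1]], turn=[[0, 0, 0], [0, 0, 0], [0, 0, 0], [0, 0, 0], [0, 0, 0]])

```text
t: 4.83
tcp_pos: [0.5034, 0.3147, 0.0784]
tool_rot: [0.983, -0.182, -0.0, 0.0]
force: [0.3, 0.7, -1.3]
finger_gap: 0.464
gripper_force: 41.1
```

apply_moves(claw=[-1, -1, -1, -1, -1], travel=[[0.115, 0.138, 0], [0.115, 0.138, 0], [0.115, 0.138, 0], [0.115, 0.138, 0], [0.115, 0.138, 0]], turn=[[0, 0, -0.116], [0, 0, -0.116], [0, 0, -0.116], [0, 0, -0.116], [0, 0, -0.116]])

```text
t: 5.25
tcp_pos: [0.5514, 0.1738, 0.0767]
tool_rot: [1.0, -0.003, -0.001, 0.001]
force: [-0.2, -0.6, -0.6]
finger_gap: 0.462
gripper_force: 41.1
```

apply_moves(claw=[-1, -1, -1, -1, -1], travel=[[0, 0, 0.04], [0, 0, 0.08], [0, 0, 0.11], [0, 0, 0.11], [0, 0, 0.11]], turn=[[0, 0, 0], [0, 0, 0], [0, 0, 0], [0, 0, 0], [0, 0, 0]])

```text
t: 5.67
tcp_pos: [0.5478, 0.1789, -0.0119]
tool_rot: [1.0, -0.0, -0.003, 0.0]
force: [0.1, 0.1, -0.1]
finger_gap: 0.462
gripper_force: 41.0
```

Run:
```python
from h import *
plan([(.55,.18,-.031,0)])
```

```text
at [ 0.5478  0.1789 -0.0119] yaw -0.0 gap 39.3 t 5.7 f [ 0.1  0.1 -0.1] grip 41.0
(0.55, 0.18, -0.031, 0) rows 0.5 travel [0.003, -0.0014, 0.0239] turn [0.0002, 0.0019, -0.0002]
```

apply_moves(claw=[-1, -1, -1, -1, 0.2], travel=[[0, 0, 0.012], [0, 0, 0.023], [0, 0, 0.023], [0, 0, 0.023], [0, 0, 0.023]], turn=[[0, 0, 0], [0, 0, 0], [0, 0, 0], [0, 0, 0], [0, 0, 0]])

```text
t: 6.08
tcp_pos: [0.5509, 0.179, -0.0274]
tool_rot: [1.0, -0.0, 0.001, -0.0]
force: [-0.3, -0.5, 0.0]
finger_gap: 0.583
gripper_force: 0.0
```

apply_moves(claw=[0.2, 0.2, 0.2, 0.2, 1], travel=[[0, 0, 0], [0, 0, 0], [0, 0, -0.05], [0, 0, -0.1], [0, 0, -0.15]], turn=[[0, 0, 0], [0, 0, 0], [0, 0, 0], [0, 0, 0], [0, 0, 0]])

```text
t: 6.5
tcp_pos: [0.5495, 0.1787, 0.0923]
tool_rot: [1.0, -0.0, -0.001, 0.0]
force: [0.5, 0.7, -0.5]
finger_gap: 0.729
gripper_force: 0.0
```

Run:
```python
from h import *
plan([(.62,.03,.11,90.5)])
```

```text
at [0.5495 0.1787 0.0923] yaw -0.1 gap 62.0 t 6.5 f [ 0.5  0.7 -0.5] grip 0.0
(0.62, 0.03, 0.11, 90.5) rows 12.6 travel [0.0882, 0.1858, -0.0223] turn [-0.0006, 0.0008, -0.5031]
```

apply_moves(claw=[1, 1, 1, 1, 1], travel=[[0.131, 0.176, -0.04], [0.131, 0.176, -0.04], [0.131, 0.176, -0.04], [0.131, 0.176, -0.04], [0.131, 0.176, -0.04]], turn=[[0, 0, -0.168], [0, 0, -0.168], [0, 0, -0.168], [0, 0, -0.168], [0, 0, -0.168]])

```text
t: 6.92
tcp_pos: [0.6606, 0.0322, 0.1265]
tool_rot: [0.965, 0.261, 0.004, 0.003]
force: [0.5, 0.7, 0.7]
finger_gap: 1.001
gripper_force: 0.0
```

apply_moves(claw=[1, 1, 1, 1, 1], travel=[[0, 0, 0], [0, 0, 0], [0, 0, 0], [0, 0, 0], [0, 0, 0]], turn=[[0, 0, -0.168], [0, 0, -0.168], [0, 0, -0.168], [0, 0, -0.168], [0, 0, -0.168]])

```text
t: 7.33
tcp_pos: [0.6549, 0.0378, 0.1242]
tool_rot: [0.863, 0.505, 0.0, 0.0]
force: [0.7, 0.0, -0.3]
finger_gap: 1.0
gripper_force: 0.0
```

apply_moves(claw=[1, 1, 1, 1, 1], travel=[[0, 0, 0], [0, 0, 0], [0, 0, 0], [0, 0, 0], [0, 0, 0]], turn=[[0, 0, -0.168], [0, 0, -0.168], [0, 0, -0.168], [0, 0, -0.168], [0, 0, -0.168]])

```text
t: 7.75
tcp_pos: [0.6549, 0.0379, 0.1243]
tool_rot: [0.701, 0.713, 0.0, 0.0]
force: [0.1, 0.7, 0.3]
finger_gap: 0.998
gripper_force: 0.0
```

```bash
cat >> h.py <<'E'
def rect(P,x,y,r,zl,zh,name=''):
    Q=P.reshape(-1,3);Q=Q[(Q[:,2]>zl)&(Q[:,2]<zh)&(abs(Q[:,0]-x)<r)&(abs(Q[:,1]-y)<r)]
    if len(Q)<5: print(name,'none');return
    r=cv2.minAreaRect((Q[:,:2]*1000).astype(np.float32));print(name,np.round(r[0],1),np.round(r[1],1),round(r[2],1),'z',np.median(Q[:,2]).round(4),len(Q))
E
python3 - <<'E'
from h import *
s=snap('wrist','w3.png');P=cloud(s);rect(P,.654,.038,.12,.04,.055,'long')
t=snap('top','t3.png');rect(cloud(t),.55,.18,.06,.02,.04,'parcel')
plan([(.6545,.0385,-.03,90.5)])
E
```

```text
long [697.   37.2] [154.6 190.5] 0.6 z 0.0441 19110
parcel [573.5 210.4] [73.  39.5] 68.3 z 0.0299 44
at [0.6549 0.038  0.1242] yaw 90.7 gap 85.1 t 7.8 f [-0.   0.3  0.3] grip 0.0
(0.6545, 0.0385, -0.03, 90.5) rows 3.7 travel [0.0007, -0.0006, 0.1928] turn [0.0001, 0.0, 0.0009]
```

apply_moves(claw=[1, 1, 1, 1, 1], travel=[[0, 0, 0.05], [0, 0, 0.1], [0, 0, 0.14], [0, 0, 0.17], [0, 0, 0.17]], turn=[[0, 0, 0], [0, 0, 0], [0, 0, 0], [0, 0, 0], [0, 0, 0]])

```text
t: 8.27
tcp_pos: [0.6502, 0.0384, -0.0175]
tool_rot: [0.703, 0.711, -0.003, -0.004]
force: [-1.0, -0.6, 0.1]
finger_gap: 1.003
gripper_force: 0.0
```

apply_moves(claw=[1, 1, 1, -1, -1], travel=[[0, 0, 0.012], [0, 0, 0.021], [0, 0, 0.021], [0, 0, 0.021], [0, 0, 0.021]], turn=[[0, 0, 0], [0, 0, 0], [0, 0, 0], [0, 0, 0], [0, 0, 0]], newtons=60)

```text
t: 8.68
tcp_pos: [0.6554, 0.0379, -0.027]
tool_rot: [0.703, 0.711, 0.0, 0.0]
force: [-1.4, 0.8, -3.2]
finger_gap: 0.79
gripper_force: 69.8
```

apply_moves(claw=[-1, -1, -1, -1, -1], travel=[[0, 0, 0], [0, 0, 0], [0, 0, 0], [0, 0, -0.05], [0, 0, -0.1]], turn=[[0, 0, 0], [0, 0, 0], [0, 0, 0], [0, 0, 0], [0, 0, 0]])

```text
t: 9.1
tcp_pos: [0.651, 0.0383, 0.0473]
tool_rot: [0.703, 0.711, -0.003, -0.004]
force: [1.3, -0.5, -4.0]
finger_gap: 0.791
gripper_force: 70.7
```

Run:
```python
from h import *
plan([(.515,.305,.1,175.5)])
```

```text
at [0.651  0.0383 0.0473] yaw 90.7 gap 67.2 t 9.1 f [ 1.3 -0.5 -4. ] grip 70.7
(0.515, 0.305, 0.1, 175.5) rows 11.8 travel [0.3354, -0.1668, -0.0636] turn [-0.0024, -0.0028, -0.4713]
```

apply_moves(claw=[-1, -1, -1, -1, -1], travel=[[0.01, -0.005, -0.045], [0.16, -0.08, -0.07], [0.16, -0.08, -0.07], [0.16, -0.08, -0.07], [0.16, -0.08, -0.07]], turn=[[0, 0, 0], [0, 0, -0.15], [0, 0, -0.15], [0, 0, -0.15], [0, 0, -0.15]])

```text
t: 9.52
tcp_pos: [0.5848, 0.1704, 0.1076]
tool_rot: [0.514, 0.858, 0.0, -0.002]
force: [0.0, -0.1, -4.7]
finger_gap: 0.788
gripper_force: 71.1
```

Run:
```python
from h import *
plan([(.515,.305,.1,175.5)])
```

```text
at [0.5848 0.1704 0.1076] yaw 118.2 gap 67.0 t 9.5 f [ 0.  -0.1 -4.7] grip 71.1
(0.515, 0.305, 0.1, 175.5) rows 8.0 travel [0.1894, 0.0026, 0.0103] turn [0.0, -0.0016, -0.3184]
```

apply_moves(claw=[-1, -1, -1, -1, -1], travel=[[0.189, 0, 0], [0.189, 0, 0], [0.189, 0, 0], [0.189, 0, 0], [0.189, 0, 0]], turn=[[0, 0, -0.16], [0, 0, -0.16], [0, 0, -0.16], [0, 0, -0.16], [0, 0, -0.16]])

```text
t: 9.93
tcp_pos: [0.5147, 0.3037, 0.1065]
tool_rot: [0.284, 0.959, 0.0, -0.002]
force: [0.3, -0.6, -3.5]
finger_gap: 0.786
gripper_force: 71.0
```

apply_moves(claw=[-1, -1, -1, -1, -1], travel=[[0, 0, 0], [0, 0, 0], [0, 0, 0], [0, 0, 0], [0, 0, 0]], turn=[[0, 0, -0.155], [0, 0, -0.155], [0, 0, -0.155], [0, 0, -0.155], [0, 0, -0.155]])

```text
t: 10.35
tcp_pos: [0.5191, 0.2986, 0.1066]
tool_rot: [0.049, 0.999, -0.0, -0.0]
force: [-0.1, -0.8, -4.3]
finger_gap: 0.786
gripper_force: 71.0
```

Run:
```python
from h import *
plan([(.515,.305,.03,175.5)])
s=snap('wrist','w4.png')
cv2.imwrite('pics/w4.png',s['pixels'][:,:,::-1])
```

```text
at [0.5191 0.2986 0.1066] yaw 174.4 gap 66.9 t 10.3 f [-0.1 -0.8 -4.3] grip 71.0
(0.515, 0.305, 0.03, 175.5) rows 1.8 travel [0.0058, 0.0075, 0.0958] turn [-0.0001, -0.0002, -0.0059]
```

View pics/w4.png

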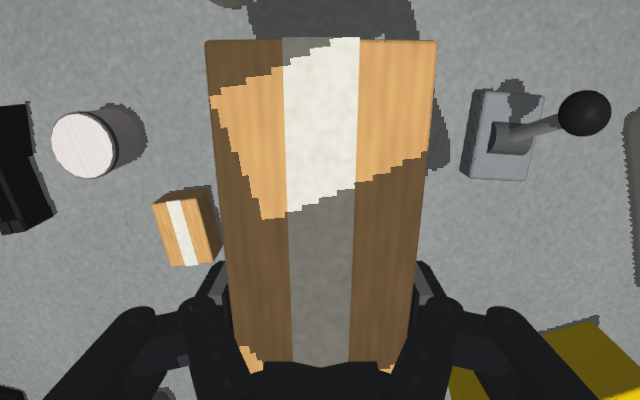

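The long carton is held square at (320,200), with the parcel on the bench at (187,225) and the tin at (83,145).

apply_moves(claw=[-1, -1, -1, -1, -1], travel=[[0.006, 0.007, 0.04], [0.006, 0.007, 0.08], [0.006, 0.007, 0.1], [0.006, 0.007, 0.11], [0.006, 0.007, 0.11]], turn=[[0, 0, -0.006], [0, 0, -0.006], [0, 0, -0.006], [0, 0, -0.006], [0, 0, -0.006]])

```text
t: 10.82
tcp_pos: [0.5137, 0.3043, 0.0169]
tool_rot: [0.041, 0.999, -0.001, -0.002]
force: [-0.3, -0.5, -3.9]
finger_gap: 0.785
gripper_force: 70.7
```

Run:
```python
from h import *
plan([(.5145,.3045,.0035,175.5)])
```

```text
at [0.5137 0.3043 0.0169] yaw 175.3 gap 66.7 t 10.8 f [-0.3 -0.5 -3.9] grip 70.7
(0.5145, 0.3045, 0.0035, 175.5) rows 0.3 travel [-0.001, 0.0003, 0.0168] turn [-0.0006, -0.0012, -0.001]
```

apply_moves(claw=[-1, -1, -1, -1, -1], travel=[[0, 0, 0.006], [0, 0, 0.012], [0, 0, 0.016], [0, 0, 0.016], [0, 0, 0.016]], turn=[[0, 0, 0], [0, 0, 0], [0, 0, 0], [0, 0, 0], [0, 0, 0]])

```text
t: 11.23
tcp_pos: [0.5154, 0.3052, 0.0068]
tool_rot: [0.04, 0.999, 0.0, 0.0]
force: [0.4, -0.5, -3.8]
finger_gap: 0.792
gripper_force: 70.9
```

Run:
```python
from h import *
plan([(.5145,.3045,.003,175.5)])
```

```text
at [0.5154 0.3052 0.0068] yaw 175.4 gap 67.3 t 11.2 f [ 0.4 -0.5 -3.8] grip 70.9
(0.5145, 0.3045, 0.003, 175.5) rows 0.1 travel [0.001, -0.001, 0.0047] turn [0.0001, 0.0002, -0.0003]
```

apply_moves(claw=[-1, -1, 1, 1, 1], travel=[[0.0005, -0.0005, 0.005], [0.0005, -0.0005, 0.005], [0.0005, -0.0005, 0.005], [0.0005, -0.0005, 0.005], [0.0005, -0.0005, 0.005]], turn=[[0, 0, 0], [0, 0, 0], [0, 0, 0], [0, 0, 0], [0, 0, 0]])

```text
t: 11.65
tcp_pos: [0.515, 0.3049, 0.0027]
tool_rot: [0.04, 0.999, 0.0, 0.0]
force: [0.1, -0.3, 0.1]
finger_gap: 0.998
gripper_force: 0.0
```

apply_moves(claw=[1, 1, 1, 1, 1], travel=[[0, 0, -0.02], [0, 0, -0.06], [0, 0, -0.11], [0, 0, -0.16], [0, 0, -0.18]], turn=[[0, 0, 0], [0, 0, 0], [0, 0, 0], [0, 0, 0], [0, 0, 0]])

```text
t: 12.07
tcp_pos: [0.5176, 0.306, 0.152]
tool_rot: [0.04, 0.999, 0.002, 0.004]
force: [0.5, -0.8, 0.0]
finger_gap: 0.999
gripper_force: 0.0
```

Run:
```python
from h import *
s=snap('top','t4.png');P=cloud(s);rect(P,.515,.305,.11,.065,.085,'long');rect(P,.55,.18,.05,.02,.04,'parcel')
plan([(.481,-.0777,.11,187.2)])
```

```text
long [517.9 302.7] [ 66.3 190. ] 87.1 z 0.0754 667
parcel [548.2 180. ] [60.8 39.5] 3.4 z 0.0301 204
at [0.5187 0.3064 0.1537] yaw 175.5 gap 85.3 t 12.1 f [0.3 0.6 1.4] grip 0.0
(0.481, -0.0777, 0.11, 187.2) rows 9.3 travel [0.0098, -0.4827, 0.0519] turn [0.0013, 0.0039, -0.0652]
```

apply_moves(claw=[1, 1, 1, 1, 1], travel=[[0.005, -0.245, 0.02], [0.005, -0.245, 0.02], [0.005, -0.245, 0.02], [0.005, -0.245, 0.02], [0.005, -0.245, 0.02]], turn=[[0, 0, 0], [0, 0, 0], [0, 0, 0], [0, 0, 0], [0, 0, 0]])

```text
t: 12.53
tcp_pos: [0.4938, 0.1072, 0.1298]
tool_rot: [0.04, 0.999, -0.0, -0.001]
force: [0.2, -0.2, -0.1]
finger_gap: 0.999
gripper_force: 0.0
```

apply_moves(claw=[1, 1, 1, 1, 1], travel=[[0.005, -0.238, 0.03], [0.005, -0.238, 0.03], [0.005, -0.238, 0.03], [0.005, -0.238, 0.03], [0.005, -0.238, 0.03]], turn=[[0, 0, -0.065], [0, 0, -0.065], [0, 0, -0.065], [0, 0, -0.065], [0, 0, -0.065]])

```text
t: 12.95
tcp_pos: [0.4754, -0.0826, 0.1058]
tool_rot: [-0.062, 0.998, -0.0, -0.0]
force: [0.7, -0.1, 0.5]
finger_gap: 1.001
gripper_force: 0.0
```

Run:
```python
from h import *
s=snap('wrist','w5.png');P=cloud(s);rect(P,.48,-.078,.075,.035,.05,'mid')
s=snap('top','t5.png');P=cloud(s);rect(P,.515,.305,.11,.065,.085,'long');rect(P,.515,.305,.14,.025,.085,'plat+')
plan([(.481,-.0777,-.03,187.2)])
```

```text
mid [476.9 -54.5] [121.2 110.9] 6.9 z 0.0391 11528
long [517.6 304.5] [ 69.1 191.2] 86.3 z 0.0752 1117
plat+ [524.8 303.2] [224.  274.6] 52.9 z 0.039 2493
at [ 0.4761 -0.0841  0.1057] yaw -173.2 gap 85.0 t 13.1 f [0.1 0.3 0.2] grip 0.0
(0.481, -0.0777, -0.03, 187.2) rows 3.3 travel [-0.007, 0.0075, 0.1696] turn [-0.0003, 0.0, -0.0023]
```

apply_moves(claw=[1, 1, 1, 1, 1], travel=[[-0.007, 0.008, 0.05], [-0.007, 0.008, 0.1], [-0.007, 0.008, 0.13], [-0.007, 0.008, 0.15], [-0.007, 0.008, 0.15]], turn=[[0, 0, -0.002], [0, 0, -0.002], [0, 0, -0.002], [0, 0, -0.002], [0, 0, -0.002]])

```text
t: 13.47
tcp_pos: [0.4784, -0.071, -0.0167]
tool_rot: [-0.066, 0.998, 0.002, -0.003]
force: [-0.3, -0.6, 0.4]
finger_gap: 1.0
gripper_force: 0.0
```

apply_moves(claw=[1, 1, 1, -1, -1], travel=[[0, 0, 0.01], [0, 0, 0.018], [0, 0, 0.018], [0, 0, 0.018], [0, 0, 0.018]], turn=[[0, 0, 0], [0, 0, 0], [0, 0, 0], [0, 0, 0], [0, 0, 0]], newtons=50)

```text
t: 13.88
tcp_pos: [0.4823, -0.0736, -0.0271]
tool_rot: [-0.066, 0.998, -0.001, 0.002]
force: [0.4, -4.4, 3.7]
finger_gap: 0.748
gripper_force: 2.0
```

apply_moves(claw=[-1, -1, -1, -1, -1], travel=[[0, 0, 0], [0, 0, 0], [0, 0, 0], [0, 0, 0], [0, 0, 0]], turn=[[0, 0, 0], [0, 0, 0], [0, 0, 0], [0, 0, 0], [0, 0, 0]])

```text
t: 14.3
tcp_pos: [0.4825, -0.0737, -0.0268]
tool_rot: [-0.066, 0.998, -0.001, 0.002]
force: [1.4, -1.2, 6.1]
finger_gap: 0.695
gripper_force: 55.4
```

Run:
```python
from h import *
plan([(.481,-.0777,.12,187.2),(.515,.305,.12,175.5)])
```

```text
at [ 0.4825 -0.0737 -0.0268] yaw -172.5 gap 59.1 t 14.3 f [ 1.4 -1.2  6.1] grip 55.4
(0.481, -0.0777, 0.12, 187.2) rows 3.5 travel [0.0019, -0.0052, -0.1835] turn [-0.0008, 0.0012, 0.0018]
(0.515, 0.305, 0.12, 175.5) rows 9.2 travel [-0.1021, 0.4693, 0.0] turn [0.0, -0.0, 0.065]
```

apply_moves(claw=[-1, -1, -1, -1, -1], travel=[[0, 0, -0.05], [0, 0, -0.1], [0, 0, -0.15], [0, 0, -0.185], [0, 0, -0.185]], turn=[[0, 0, 0], [0, 0, 0], [0, 0, 0], [0, 0, 0], [0, 0, 0]])

```text
t: 14.72
tcp_pos: [0.4841, -0.0737, 0.1251]
tool_rot: [-0.066, 0.998, -0.002, 0.005]
force: [1.1, 0.4, -3.6]
finger_gap: 0.69
gripper_force: 56.7
```

apply_moves(claw=[-1, -1, -1, -1, -1], travel=[[-0.05, 0.234, 0], [-0.05, 0.234, 0], [-0.05, 0.234, 0], [-0.05, 0.234, 0], [-0.05, 0.234, 0]], turn=[[0, 0, 0], [0, 0, 0], [0, 0, 0], [0, 0, 0], [0, 0, 0]])

```text
t: 15.13
tcp_pos: [0.4941, 0.1217, 0.1188]
tool_rot: [-0.066, 0.998, 0.001, -0.001]
force: [-0.3, -0.6, -3.2]
finger_gap: 0.693
gripper_force: 56.4
```

apply_moves(claw=[-1, -1, -1, -1, -1], travel=[[-0.05, 0.23, 0], [-0.05, 0.23, 0], [-0.05, 0.23, 0], [-0.05, 0.23, 0], [-0.05, 0.23, 0]], turn=[[0, 0, 0.066], [0, 0, 0.066], [0, 0, 0.066], [0, 0, 0.066], [0, 0, 0.066]])

```text
t: 15.55
tcp_pos: [0.5101, 0.3094, 0.1184]
tool_rot: [0.037, 0.999, 0.0, -0.001]
force: [-0.4, -0.6, -3.6]
finger_gap: 0.693
gripper_force: 56.4
```

apply_moves(claw=[-1, -1], travel=[[0, 0, 0], [0, 0, 0]], turn=[[0, 0, 0], [0, 0, 0]])

```text
t: 15.72
tcp_pos: [0.5097, 0.3068, 0.1182]
tool_rot: [0.036, 0.999, -0.001, -0.002]
force: [-0.3, -0.0, -2.7]
finger_gap: 0.69
gripper_force: 56.5
```

Run:
```python
from h import *
plan([(.517,.305,.07,175.5)])
s=load('t5.png')
im=s['pixels'][:,:,::-1][160:260,170:290]
cv2.imwrite('pics/c5.png',cv2.resize(im,(720,600),interpolation=cv2.INTER_CUBIC))
```

```text
at [0.5097 0.3068 0.1182] yaw 175.8 gap 58.7 t 15.7 f [-0.3 -0.  -2.7] grip 56.5
(0.517, 0.305, 0.07, 175.5) rows 1.2 travel [-0.0094, -0.0015, 0.0602] turn [-0.0005, -0.001, 0.0018]
```

View pics/c5.png

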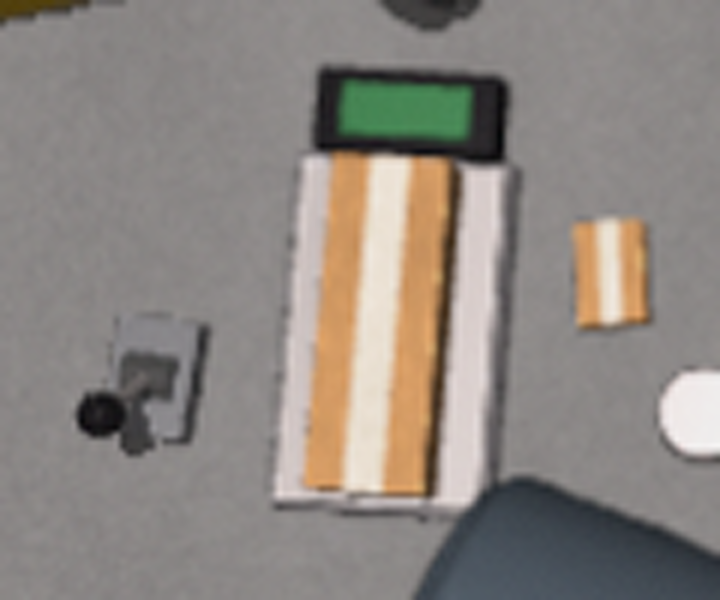

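The long carton lies along the platform, its edge parallel to the platform's and inset (crop 305–460 against 276–518). Now I'll lower the mid carton onto it.

apply_moves(claw=[-1, -1, -1, -1, -1], travel=[[-0.009, -0.002, 0.03], [-0.009, -0.002, 0.06], [-0.009, -0.002, 0.07], [-0.009, -0.002, 0.07], [-0.009, -0.002, 0.07]], turn=[[0, 0, 0.002], [0, 0, 0.002], [0, 0, 0.002], [0, 0, 0.002], [0, 0, 0.002]])

```text
t: 16.13
tcp_pos: [0.5178, 0.3023, 0.0633]
tool_rot: [0.042, 0.999, -0.001, -0.001]
force: [-0.1, -0.0, -2.8]
finger_gap: 0.693
gripper_force: 56.3
```

Run:
```python
from h import *
s=load('t5.png')
C=lambda u,v,z:ray(s,169.6+u/6,159.6+v/6,z)[:2]
c=np.array([C(303,155,.03),C(516,166,.03),C(276,500,.03)]);print(c.round(4),'ctr',((c[1]+c[2])/2).round(4))
k=np.array([C(333,153,.075),C(457,158,.075),C(305,489,.075),C(432,494,.075)]);print('carton',k.mean(0).round(4))
plan([(.517,.305,.049,175.5)])
```

```text
[[0.6196 0.359 ]
 [0.6103 0.2335]
 [0.4186 0.3723]] ctr [0.5144 0.3029]
carton [0.5159 0.3019]
at [0.5178 0.3023 0.0633] yaw 175.2 gap 58.9 t 16.1 f [-0.1 -0.  -2.8] grip 56.3
(0.517, 0.305, 0.049, 175.5) rows 0.3 travel [0.0013, 0.0033, 0.0179] turn [-0.0004, -0.0008, -0.0017]
```

apply_moves(claw=[-1, -1, -1, -1, -1], travel=[[0.001, 0.002, 0.006], [0.001, 0.002, 0.012], [0.001, 0.002, 0.014], [0.001, 0.002, 0.014], [0.001, 0.002, 0.014]], turn=[[0, 0, -0.002], [0, 0, -0.002], [0, 0, -0.002], [0, 0, -0.002], [0, 0, -0.002]])

```text
t: 16.55
tcp_pos: [0.5181, 0.3054, 0.053]
tool_rot: [0.038, 0.999, 0.0, 0.0]
force: [-0.0, 0.0, -2.1]
finger_gap: 0.694
gripper_force: 56.4
```

Run:
```python
from h import *
plan([(.517,.304,.049,175.5)])
```

```text
at [0.5181 0.3054 0.053 ] yaw 175.6 gap 59.0 t 16.6 f [-0.   0.  -2.1] grip 56.4
(0.517, 0.304, 0.049, 175.5) rows 0.1 travel [0.0012, -0.0018, 0.005] turn [0.0001, 0.0001, 0.0008]
```

apply_moves(claw=[-1, -1, -1, 0.8, 0.8], travel=[[0.001, -0.0015, 0.0055], [0.001, -0.0015, 0.0055], [0.001, -0.0015, 0.0055], [0.001, -0.0015, 0.0055], [0.001, -0.0015, 0.0055]], turn=[[0, 0, 0], [0, 0, 0], [0, 0, 0], [0, 0, 0], [0, 0, 0]])

```text
t: 16.97
tcp_pos: [0.5172, 0.3042, 0.0486]
tool_rot: [0.038, 0.999, 0.0, 0.0]
force: [0.2, -0.2, 0.4]
finger_gap: 0.899
gripper_force: 0.0
```

apply_moves(claw=[0.8, 0.8, 0.8, 0.8, 0.8], travel=[[0, 0, 0], [0, 0, -0.04], [0, 0, -0.08], [0, 0, -0.12], [0, 0, -0.12]], turn=[[0, 0, 0], [0, 0, 0], [0, 0, 0], [0, 0, 0], [0, 0, 0]])

```text
t: 17.38
tcp_pos: [0.5215, 0.3059, 0.151]
tool_rot: [0.038, 0.999, 0.002, 0.006]
force: [1.1, 0.9, 0.5]
finger_gap: 0.903
gripper_force: 0.0
```

Run:
```python
from h import *
plan([(.4646,.1265,.12,175.5)])
```

```text
at [0.5215 0.3059 0.151 ] yaw 175.6 gap 76.7 t 17.4 f [1.1 0.9 0.5] grip 0.0
(0.4646, 0.1265, 0.12, 175.5) rows 4.6 travel [0.0544, -0.2292, 0.0368] turn [0.0017, 0.0038, 0.0008]
```

apply_moves(claw=[0.8, 0.8, 0.8, 0.8, 0.8], travel=[[0.0485, -0.2266, 0.03], [0.0485, -0.2266, 0.03], [0.0485, -0.2266, 0.03], [0.0485, -0.2266, 0.03], [0.0485, -0.2266, 0.03]], turn=[[0, 0, 0], [0, 0, 0], [0, 0, 0], [0, 0, 0], [0, 0, 0]])

```text
t: 17.8
tcp_pos: [0.4617, 0.1233, 0.1197]
tool_rot: [0.039, 0.999, -0.001, -0.002]
force: [-0.2, 0.4, -0.8]
finger_gap: 0.901
gripper_force: 0.0
```

apply_moves(claw=[0.8, 0.8], travel=[[0, 0, 0], [0, 0, 0]], turn=[[0, 0, 0], [0, 0, 0]])

```text
t: 17.97
tcp_pos: [0.4646, 0.1256, 0.1203]
tool_rot: [0.04, 0.999, 0.0, -0.0]
force: [0.5, -0.4, -0.5]
finger_gap: 0.899
gripper_force: 0.0
```

Run:
```python
from h import *
s=snap('wrist','w6.png');P=cloud(s);rect(P,.4646,.1265,.05,.037,.05,'tin')
s=snap('top','t6.png');P=cloud(s);rect(P,.515,.305,.11,.105,.125,'mid')
plan([(.4646,.1265,-.02,175.5)])
```

```text
tin [463.4 123.8] [50.7 51.6] 84.8 z 0.0428 3143
mid [515.3 303.3] [ 62.  121.3] 87.3 z 0.1153 659
at [0.4656 0.127  0.1206] yaw 175.6 gap 76.2 t 18.1 f [0.3 0.2 0.2] grip 0.0
(0.4646, 0.1265, -0.02, 175.5) rows 3.4 travel [0.0015, -0.0008, 0.1757] turn [0.0002, 0.0005, 0.0008]
```

apply_moves(claw=[0.8, 0.8, 0.8, 0.8, 0.8], travel=[[0.002, -0.001, 0.05], [0.002, -0.001, 0.1], [0.002, -0.001, 0.14], [0.002, -0.001, 0.17], [0.002, -0.001, 0.17]], turn=[[0, 0, 0], [0, 0, 0], [0, 0, 0], [0, 0, 0], [0, 0, 0]])

```text
t: 18.48
tcp_pos: [0.4608, 0.1269, -0.0197]
tool_rot: [0.037, 0.999, -0.0, -0.004]
force: [-0.8, -0.4, -0.4]
finger_gap: 0.899
gripper_force: 0.0
```

apply_moves(claw=[0.8, 0.8, -1, -1, -1], travel=[[0, 0, 0.01], [0, 0, 0.014], [0, 0, 0.014], [0, 0, 0.014], [0, 0, 0.014]], turn=[[0, 0, 0], [0, 0, 0], [0, 0, 0], [0, 0, 0], [0, 0, 0]], newtons=40)

```text
t: 18.9
tcp_pos: [0.4641, 0.1258, -0.0255]
tool_rot: [0.038, 0.999, 0.0, 0.001]
force: [0.3, 1.0, 1.1]
finger_gap: 0.576
gripper_force: 41.4
```

apply_moves(claw=[-1, -1, -1, -1, -1], travel=[[0, 0, 0], [0, 0, 0], [0, 0, 0], [0, 0, 0], [0, 0, 0]], turn=[[0, 0, 0], [0, 0, 0], [0, 0, 0], [0, 0, 0], [0, 0, 0]])

```text
t: 19.32
tcp_pos: [0.4641, 0.1258, -0.0255]
tool_rot: [0.038, 0.999, 0.0, 0.002]
force: [-0.4, 1.6, 7.2]
finger_gap: 0.575
gripper_force: 41.7
```

Run:
```python
from h import *
plan([(.4646,.1265,.15,175.5),(.516,.304,.15,175.5)])
```

```text
at [ 0.4641  0.1258 -0.0255] yaw 175.6 gap 48.8 t 19.3 f [-0.4  1.6  7.2] grip 41.7
(0.4646, 0.1265, 0.15, 175.5) rows 4.2 travel [-0.0012, 0.001, -0.2193] turn [0.0002, 0.001, 0.0008]
(0.516, 0.304, 0.15, 175.5) rows 4.4 travel [-0.0466, 0.2262, 0.0] turn [0.0, 0.0, 0.0]
```

apply_moves(claw=[-1, -1, -1, -1, -1], travel=[[0, 0, -0.05], [0, 0, -0.1], [0, 0, -0.15], [0, 0, -0.2], [0, 0, -0.22]], turn=[[0, 0, 0], [0, 0, 0], [0, 0, 0], [0, 0, 0], [0, 0, 0]])

```text
t: 19.73
tcp_pos: [0.4654, 0.1258, 0.1542]
tool_rot: [0.038, 0.999, 0.0, 0.004]
force: [1.4, -0.4, -0.6]
finger_gap: 0.575
gripper_force: 42.2
```

apply_moves(claw=[-1, -1, -1, -1, -1], travel=[[-0.048, 0.228, 0], [-0.048, 0.228, 0], [-0.048, 0.228, 0], [-0.048, 0.228, 0], [-0.048, 0.228, 0]], turn=[[0, 0, 0], [0, 0, 0], [0, 0, 0], [0, 0, 0], [0, 0, 0]])

```text
t: 20.15
tcp_pos: [0.5164, 0.3091, 0.15]
tool_rot: [0.037, 0.999, 0.002, 0.002]
force: [1.3, 0.3, -0.5]
finger_gap: 0.58
gripper_force: 42.4
```

apply_moves(claw=[-1, -1, -1, -1, -1], travel=[[0, 0, 0], [0, 0, 0.03], [0, 0, 0.05], [0, 0, 0.05], [0, 0, 0.05]], turn=[[0, 0, 0], [0, 0, 0], [0, 0, 0], [0, 0, 0], [0, 0, 0]])

```text
t: 20.57
tcp_pos: [0.5138, 0.3035, 0.1085]
tool_rot: [0.038, 0.999, -0.001, -0.001]
force: [-0.0, -0.0, -0.1]
finger_gap: 0.571
gripper_force: 42.4
```

Run:
```python
from h import *
plan([(.516,.304,.09,175.5)])
```

```text
at [0.5138 0.3035 0.1085] yaw 175.6 gap 48.5 t 20.6 f [-0.  -0.  -0.1] grip 42.4
(0.516, 0.304, 0.09, 175.5) rows 0.4 travel [-0.0027, 0.0008, 0.0231] turn [-0.0005, -0.0009, 0.0006]
```

apply_moves(claw=[-1, -1, -1, -1, -1], travel=[[-0.002, 0.001, 0.006], [-0.002, 0.001, 0.012], [-0.002, 0.001, 0.018], [-0.002, 0.001, 0.018], [-0.002, 0.001, 0.018]], turn=[[0, 0, 0], [0, 0, 0], [0, 0, 0], [0, 0, 0], [0, 0, 0]])

```text
t: 20.98
tcp_pos: [0.5166, 0.3051, 0.0946]
tool_rot: [0.038, 0.999, -0.0, -0.0]
force: [0.1, 0.5, -0.4]
finger_gap: 0.579
gripper_force: 42.4
```

Run:
```python
from h import *
plan([(.516,.304,.09,175.5)])
s=snap('side','s7.png')
cv2.imwrite('pics/c7.png',cv2.resize(s['pixels'][200:380,240:440,::-1],(660,594),interpolation=cv2.INTER_CUBIC))
```

```text
at [0.5166 0.3051 0.0946] yaw 175.6 gap 49.2 t 21.0 f [ 0.1  0.5 -0.4] grip 42.4
(0.516, 0.304, 0.09, 175.5) rows 0.1 travel [0.0007, -0.0015, 0.0057] turn [-0.0, -0.0001, 0.0007]
```

View pics/c7.png

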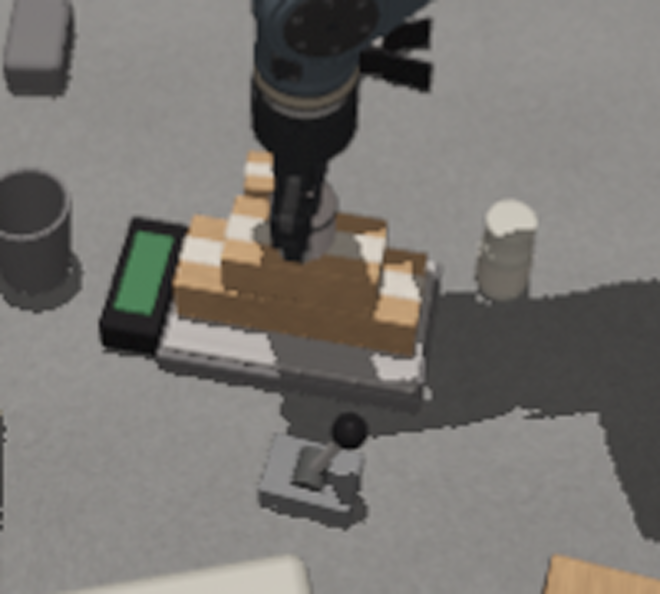

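The pile is in place, and the tin is held just over the mid carton at (315,230).

apply_moves(claw=[-1, -1, -1, 0.4, 0.4], travel=[[0, -0.001, 0.003], [0, -0.001, 0.0055], [0, -0.001, 0.0055], [0, -0.001, 0.0055], [0, -0.001, 0.0055]], turn=[[0, 0, 0], [0, 0, 0], [0, 0, 0], [0, 0, 0], [0, 0, 0]])

```text
t: 21.45
tcp_pos: [0.517, 0.3046, 0.0905]
tool_rot: [0.038, 0.999, 0.0, 0.0]
force: [-0.4, 0.6, 0.4]
finger_gap: 0.699
gripper_force: 0.0
```

apply_moves(claw=[0.4, 0.4, 0.4, 0.4, 0.4], travel=[[0, 0, 0], [0, 0, -0.04], [0, 0, -0.08], [0, 0, -0.12], [0, 0, -0.12]], turn=[[0, 0, 0], [0, 0, 0], [0, 0, 0], [0, 0, 0], [0, 0, 0]])

```text
t: 21.87
tcp_pos: [0.5213, 0.3063, 0.1933]
tool_rot: [0.038, 0.999, 0.003, 0.006]
force: [0.0, 0.6, -0.3]
finger_gap: 0.7
gripper_force: 0.0
```

apply_moves(claw=[1, 1, 1, 1, 1], travel=[[0.05, -0.24, 0.0], [0.05, -0.24, 0.0], [0.05, -0.24, 0.0], [0.05, -0.24, 0.0], [0.05, -0.24, 0.0]], turn=[[0, 0, 0], [0, 0, 0], [0, 0, 0], [0, 0, 0], [0, 0, 0]])

```text
t: 22.28
tcp_pos: [0.4606, 0.1137, 0.1862]
tool_rot: [0.038, 0.999, -0.0, -0.0]
force: [0.2, 0.8, -0.1]
finger_gap: 0.997
gripper_force: 0.0
```

Run:
```python
from h import *
s=snap('top','t8.png');P=cloud(s);rect(P,.515,.305,.06,.145,.175,'tin');rect(P,.515,.305,.11,.105,.125,'mid');rect(P,.515,.305,.11,.068,.085,'long')
im=s['pixels'][:,:,::-1][135:265,240:470]
cv2.imwrite('pics/c8.png',cv2.resize(im,(800,452),interpolation=cv2.INTER_CUBIC))
s=snap('wrist','w8.png')
plan([(.441,.023,.1,175)])
```

```text
tin [517.1 302.2] [48.6 48.8] 89.1 z 0.1593 212
mid [515.4 303.6] [ 60.5 121.5] 87.5 z 0.1156 448
long [517.1 303.4] [ 68.5 190.9] 85.3 z 0.0755 456
at [0.4605 0.1128 0.1862] yaw 175.4 gap 84.9 t 22.4 f [ 0.3  0.8 -0. ] grip 0.0
(0.441, 0.023, 0.1, 175) rows 3.0 travel [0.015, -0.1138, 0.1079] turn [-0.0004, -0.0006, 0.002]
```

View pics/c8.png

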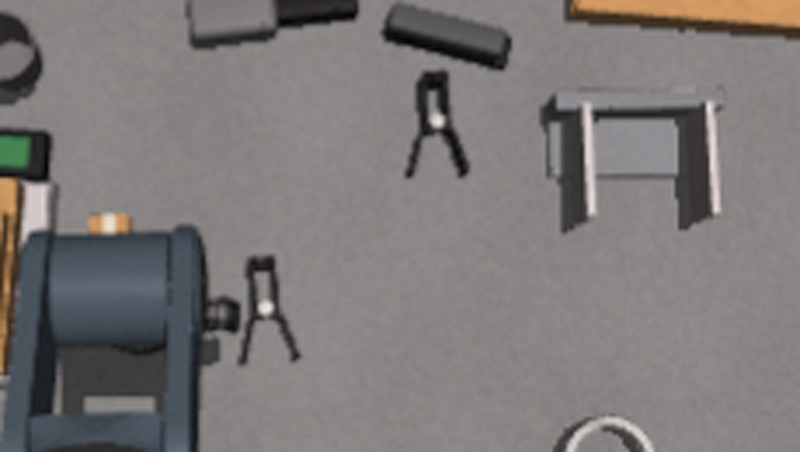

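The pile is well stacked. Both clips lie as before, with pins at (266,308) and (438,122), and the stand's fin edges are at (592,213) and (716,213).

apply_moves(claw=[1, 1, 1, 1, 1], travel=[[0.015, -0.115, 0.1], [0.015, -0.115, 0.1], [0.015, -0.115, 0.1], [0.015, -0.115, 0.1], [0.015, -0.115, 0.1]], turn=[[0, 0, -0.042], [0, 0, -0.042], [0, 0, -0.042], [0, 0, -0.042], [0, 0, -0.042]])

```text
t: 22.8
tcp_pos: [0.4427, 0.0248, 0.1051]
tool_rot: [-0.026, 1.0, 0.001, -0.001]
force: [-0.4, 0.2, 0.4]
finger_gap: 0.998
gripper_force: 0.0
```

Run:
```python
from h import *
s=load('w8.png');P=cloud(s);Q=P.reshape(-1,3)
for f in('w8.png','t8.png'):
    Q=cloud(load(f)).reshape(-1,3)
    q=Q[(Q[:,2]>.026)&(Q[:,2]<.042)&(Q[:,0]>.4)&(Q[:,0]<.56)&(abs(Q[:,1]-.022)<.045)]
    r=cv2.minAreaRect((q[:,:2]*1000).astype(np.float32));print(f,len(q),np.round(r[0],1),np.round(r[1],1),r[2])
    for lo,hi in((.42,.435),(.435,.45),(.45,.465),(.485,.5),(.515,.53)):
        m=q[(q[:,0]>lo)&(q[:,0]<hi)]
        if len(m)>3: print(lo,m[:,1].min().round(4),m[:,1].max().round(4),len(m))
plan([(.441,.0225,.0,183)])
```

```text
w8.png 1739 [479.1  23.8] [105.6  59. ] 3.9830100536346436
0.42 -0.0092 0.0497 122
0.435 -0.0082 0.0479 209
0.45 -0.0015 0.0447 208
0.485 0.0101 0.0392 199
0.515 0.0116 0.0411 333
t8.png 129 [481.1  23.2] [102.   55.3] 2.376633644104004
0.42 -0.0064 0.0488 5
0.435 -0.0032 0.0486 13
0.45 0.0 0.0449 14
0.485 0.013 0.0373 14
0.515 0.0159 0.0404 28
at [0.4427 0.0248 0.1051] yaw -177.0 gap 84.9 t 22.8 f [-0.4  0.2  0.4] grip 0.0
(0.441, 0.0225, 0.0, 183) rows 2.5 travel [0.0019, -0.0029, 0.1314] turn [0.0004, -0.0009, 0.0001]
```

apply_moves(claw=[1, 1, 1, 1, 1], travel=[[0, -0.0035, 0.04], [0, -0.0035, 0.08], [0, -0.0035, 0.12], [0, -0.0035, 0.15], [0, -0.0035, 0.15]], turn=[[0, 0, 0], [0, 0, 0], [0, 0, 0], [0, 0, 0], [0, 0, 0]])

```text
t: 23.22
tcp_pos: [0.4428, 0.024, -0.0166]
tool_rot: [-0.029, 1.0, 0.001, -0.002]
force: [-0.7, 0.5, 0.2]
finger_gap: 0.996
gripper_force: 0.0
```

apply_moves(claw=[1, 1], travel=[[0, 0, 0.008], [0, 0, 0.016]], turn=[[0, 0, 0], [0, 0, 0]])

```text
t: 23.38
tcp_pos: [0.4453, 0.0231, -0.0256]
tool_rot: [-0.029, 1.0, -0.0, 0.002]
force: [-0.4, -0.3, 0.3]
finger_gap: 1.001
gripper_force: 0.0
```

apply_moves(claw=[1, 1, -1, -1, -1], travel=[[0, 0, 0], [0, 0, 0], [0, 0, 0], [0, 0, 0], [0, 0, 0]], turn=[[0, 0, 0], [0, 0, 0], [0, 0, 0], [0, 0, 0], [0, 0, 0]], newtons=60)

```text
t: 23.8
tcp_pos: [0.4438, 0.0223, -0.0255]
tool_rot: [-0.028, 1.0, -0.0, 0.001]
force: [-1.0, -0.4, 12.8]
finger_gap: 0.604
gripper_force: 11.9
```

apply_moves(claw=[-1, -1, -1, -1, -1], travel=[[0, 0, 0], [0, 0, 0], [0, 0, 0], [0, 0, 0], [0, 0, 0]], turn=[[0, 0, 0], [0, 0, 0], [0, 0, 0], [0, 0, 0], [0, 0, 0]])

```text
t: 24.22
tcp_pos: [0.4433, 0.0223, -0.0246]
tool_rot: [-0.028, 1.0, -0.0, 0.001]
force: [-2.3, -0.7, 16.5]
finger_gap: 0.319
gripper_force: 59.2
```

Run:
```python
from h import *
plan([(.443,.022,.05,183)])
s=snap('wrist','w9.png')
```

```text
at [ 0.4433  0.0223 -0.0246] yaw -176.8 gap 27.1 t 24.2 f [-2.3 -0.7 16.5] grip 59.2
(0.443, 0.022, 0.05, 183) rows 1.8 travel [0.0003, -0.0004, -0.0933] turn [-0.0002, 0.0005, 0.0011]
```

View pics/w9.png

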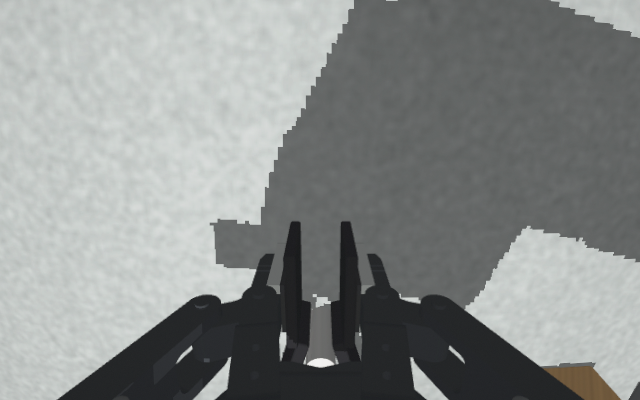

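The clip's wings are squeezed between the pads, with tails at (292,225) and (345,225). Gap reads 27 mm and the jaws are open.

apply_moves(claw=[-1, -1, -1, -1, -1], travel=[[0, 0, -0.03], [0, 0, -0.07], [0, 0, -0.11], [0, 0, -0.13], [0, 0, -0.13]], turn=[[0, 0, 0], [0, 0, 0], [0, 0, 0], [0, 0, 0], [0, 0, 0]])

```text
t: 24.68
tcp_pos: [0.4457, 0.022, 0.0809]
tool_rot: [-0.028, 1.0, -0.001, 0.004]
force: [0.2, 0.0, -0.9]
finger_gap: 0.315
gripper_force: 60.7
```

apply_moves(claw=[-1, -1, -1, -1, -1], travel=[[0.01, -0.2, 0], [0.01, -0.2, 0], [0.01, -0.2, 0], [0.01, -0.2, 0], [0.01, -0.2, 0]], turn=[[0, 0, 0.017], [0, 0, 0.017], [0, 0, 0.017], [0, 0, 0.017], [0, 0, 0.017]])

```text
t: 25.1
tcp_pos: [0.4466, -0.1447, 0.0771]
tool_rot: [0.002, 1.0, -0.002, 0.002]
force: [0.9, -0.1, -0.6]
finger_gap: 0.316
gripper_force: 60.7
```

apply_moves(claw=[-1, -1, -1, -1, -1], travel=[[0, -0.19, 0], [0, -0.19, 0], [0, -0.19, 0], [0, -0.19, 0], [0, -0.19, 0]], turn=[[0, 0, 0], [0, 0, 0], [0, 0, 0], [0, 0, 0], [0, 0, 0]])

```text
t: 25.52
tcp_pos: [0.446, -0.2964, 0.077]
tool_rot: [0.001, 1.0, -0.003, 0.002]
force: [1.1, -0.5, 0.3]
finger_gap: 0.317
gripper_force: 60.7
```

Run:
```python
from h import *
plan([(.44,-.294,.0085,180)])
s=snap('wrist','w10.png');t=snap('top','t10.png');sd=snap('side','s10.png')
a=cv2.resize(t['pixels'][140:240,370:470,::-1],(400,400),interpolation=cv2.INTER_CUBIC)
b=cv2.resize(sd['pixels'][90:190,270:370,::-1],(400,400),interpolation=cv2.INTER_CUBIC)
cv2.imwrite('pics/c10.png',np.hstack([a,b]))
```

```text
at [ 0.446  -0.2964  0.077 ] yaw 179.8 gap 26.9 t 25.5 f [ 1.1 -0.5  0.3] grip 60.7
(0.44, -0.294, 0.0085, 180) rows 1.6 travel [0.0079, 0.0035, 0.0856] turn [-0.0016, 0.0012, -0.0008]
```

View pics/c10.png

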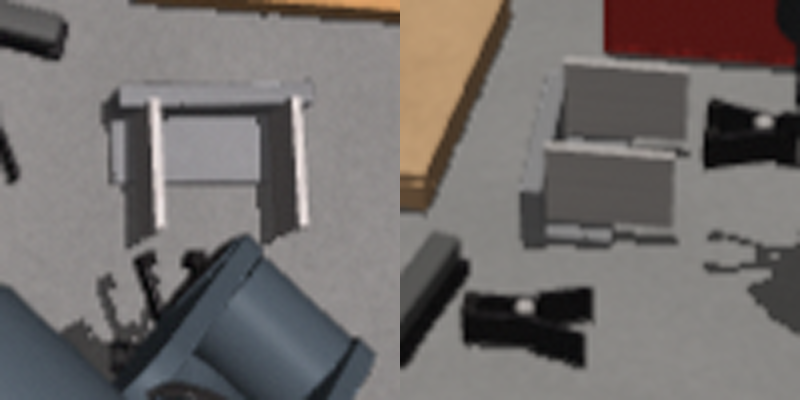

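Run:
```python
from h import *
for f in('t10.png','s10.png','t8.png'):
    Q=cloud(load(f)).reshape(-1,3)
    for y0 in(-.293,-.414):
        q=Q[(Q[:,2]>.078)&(Q[:,2]<.1)&(abs(Q[:,1]-y0)<.02)&(Q[:,0]>.53)&(Q[:,0]<.65)]
        if len(q)>5:
            k=np.polyfit(q[:,0],q[:,1],1);print(f,len(q),'xmin',q[:,0].min().round(4),'y at .56',np.polyval(k,.56).round(4),'yaw',np.degrees(k[0]).round(1))
    q=Q[(Q[:,2]>.095)&(Q[:,2]<.135)&(abs(Q[:,1]+.295)<.04)&(Q[:,0]>.50)&(Q[:,0]<.56)]
    if f!='t8.png' and len(q): print('jaws',len(q),q.min(0).round(4),q.max(0).round(4))
C=lambda s,u,v,z:ray(s,u,v,z)[:2].round(4)
s=load('t10.png');o=lambda u,v,z:C(s,370+u/4-.4,140+v/4-.4,z)
print('fin1',o(159,228,.09),o(154,100,.09),'fin2',o(305,225,.09),o(296,100,.09))
s=load('s10.png');o=lambda u,v,z:C(s,270+(u-400)/4-.4,90+v/4-.4,z)
print('side fin1',o(673,154,.09),o(545,143,.09),'fin2',o(688,70,.09))
print('jaws top tips',[C(load('t10.png'),370+u/4-.4,140+v/4-.4,.12) for u,v in((147,255),(192,252))])
```

```text
t10.png 83 xmin 0.5596 y at .56 -0.2912 yaw 0.2
t10.png 92 xmin 0.5589 y at .56 -0.4113 yaw -0.7
jaws 49 [ 0.5005 -0.3133  0.1028] [ 0.5347 -0.2645  0.1349]
s10.png 110 xmin 0.5592 y at .56 -0.2883 yaw -0.5
s10.png 105 xmin 0.5575 y at .56 -0.4081 yaw -0.3
jaws 150 [ 0.5014 -0.3126  0.0959] [ 0.5324 -0.2578  0.1349]
t8.png 83 xmin 0.5594 y at .56 -0.2913 yaw 0.2
t8.png 97 xmin 0.5588 y at .56 -0.4116 yaw 0.0
fin1 [ 0.5579 -0.2914] [ 0.667  -0.2926] fin2 [ 0.5577 -0.4139] [ 0.6645 -0.4129]
side fin1 [ 0.5606 -0.2944] [ 0.6693 -0.2957] fin2 [ 0.5592 -0.4117]
jaws top tips [array([ 0.532 , -0.2744]), array([ 0.5337, -0.3113])]
```

apply_moves(claw=[-1, -1, -1, -1, -1], travel=[[0, 0.001, 0.03], [0, 0.001, 0.06], [0, 0.001, 0.085], [0, 0.001, 0.085], [0, 0.001, 0.085]], turn=[[0, 0, 0], [0, 0, 0], [0, 0, 0], [0, 0, 0], [0, 0, 0]])

```text
t: 26.08
tcp_pos: [0.4436, -0.2862, 0.0085]
tool_rot: [-0.002, 1.0, 0.002, -0.002]
force: [0.0, 0.1, -1.0]
finger_gap: 0.323
gripper_force: 60.7
```

apply_moves(claw=[-1, -1], travel=[[0, 0, 0], [0, 0, 0]], turn=[[0, 0, 0], [0, 0, 0]])

```text
t: 26.25
tcp_pos: [0.4454, -0.2889, 0.0106]
tool_rot: [-0.002, 1.0, -0.001, 0.001]
force: [-0.3, -0.1, -0.7]
finger_gap: 0.319
gripper_force: 60.7
```

Run:
```python
from h import *
plan([(.4995,-.295,.0085,180)])
for n in('top','side'):
    Q=cloud(snap(n,n[0]+'11.png')).reshape(-1,3)
    q=Q[(Q[:,2]>.045)&(Q[:,2]<.08)&(abs(Q[:,1]+.295)<.04)&(Q[:,0]>.50)&(Q[:,0]<.55)];print('jaws',len(q),q.min(0).round(4),q.max(0).round(4))
```

```text
at [ 0.4454 -0.2889  0.0106] yaw -179.8 gap 27.1 t 26.2 f [-0.3 -0.1 -0.7] grip 60.7
(0.4995, -0.295, 0.0085, 180) rows 1.3 travel [-0.0676, -0.0079, 0.0028] turn [-0.0004, 0.0004, 0.001]
jaws 18 [ 0.5226 -0.3142  0.0458] [ 0.5351 -0.3003  0.0749]
jaws 135 [ 0.5002 -0.3153  0.045 ] [ 0.5338 -0.2551  0.0738]
```

apply_moves(claw=[-1, -1, -1, -1, -1], travel=[[0, -0.0065, 0], [-0.02, -0.0065, 0], [-0.04, -0.0065, 0], [-0.06, -0.0065, 0], [-0.068, -0.0065, 0]], turn=[[0, 0, 0], [0, 0, 0], [0, 0, 0], [0, 0, 0], [0, 0, 0]])

```text
t: 26.77
tcp_pos: [0.5017, -0.2955, 0.0104]
tool_rot: [-0.001, 1.0, -0.001, 0.002]
force: [0.2, -0.7, -1.6]
finger_gap: 0.322
gripper_force: 60.6
```

apply_moves(claw=[-1, -1, -1], travel=[[0, 0, 0], [0, 0, 0], [0, 0, 0]], turn=[[0, 0, 0], [0, 0, 0], [0, 0, 0]])

```text
t: 27.02
tcp_pos: [0.4979, -0.2936, 0.0094]
tool_rot: [-0.001, 1.0, 0.0, -0.001]
force: [0.1, -0.4, -1.0]
finger_gap: 0.316
gripper_force: 60.7
```

Run:
```python
from h import *
plan([(.4995,-.295,.0085,180)])
sd=snap('side','s12.png');t=snap('top','t12.png')
a=cv2.resize(t['pixels'][140:240,370:470,::-1],(400,400),interpolation=cv2.INTER_CUBIC)
b=cv2.resize(sd['pixels'][90:190,270:370,::-1],(400,400),interpolation=cv2.INTER_CUBIC)
cv2.imwrite('pics/c12.png',np.hstack([a,b]))
```

```text
at [ 0.4979 -0.2936  0.0094] yaw -179.9 gap 26.9 t 27.0 f [ 0.1 -0.4 -1. ] grip 60.7
(0.4995, -0.295, 0.0085, 180) rows 0.1 travel [-0.002, -0.0017, 0.0011] turn [0.0003, -0.0004, 0.0007]
```

View pics/c12.png

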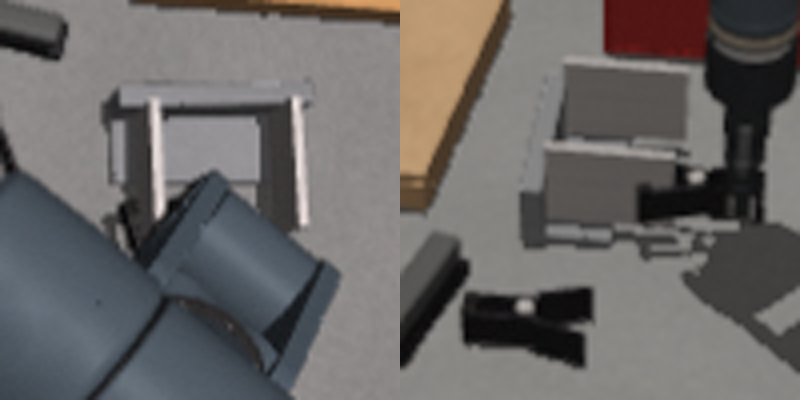

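The jaws straddle fin 1. In the side crop the near jaw tip is at x=637 against the fin edge at 673. I'll release.

apply_moves(claw=[0, 0.5, 1, 1, 1], travel=[[0, 0, 0], [0, 0, 0], [0, 0, 0], [0, 0, 0], [0, 0, 0]], turn=[[0, 0, 0], [0, 0, 0], [0, 0, 0], [0, 0, 0], [0, 0, 0]])

```text
t: 27.53
tcp_pos: [0.4992, -0.2942, 0.0096]
tool_rot: [-0.001, 1.0, -0.0, 0.0]
force: [0.7, 0.1, -0.2]
finger_gap: 0.992
gripper_force: 0.0
```

apply_moves(claw=[1, 1, 1, 1, 1], travel=[[0, 0, 0], [0, 0, -0.04], [0, 0, -0.08], [0, 0, -0.12], [0, 0, -0.15]], turn=[[0, 0, 0], [0, 0, 0], [0, 0, 0], [0, 0, 0], [0, 0, 0]])

```text
t: 27.95
tcp_pos: [0.4997, -0.2945, 0.1319]
tool_rot: [-0.001, 1.0, -0.001, 0.001]
force: [-0.2, -0.3, 0.7]
finger_gap: 0.999
gripper_force: 0.0
```

apply_moves(claw=[1, 1, 1, 1, 1], travel=[[-0.1, 0.16, 0], [-0.1, 0.16, 0], [-0.1, 0.16, 0], [-0.1, 0.16, 0], [-0.1, 0.16, 0]], turn=[[0, 0, 0], [0, 0, 0], [0, 0, 0], [0, 0, 0], [0, 0, 0]])

```text
t: 28.37
tcp_pos: [0.581, -0.161, 0.1298]
tool_rot: [-0.004, 1.0, 0.001, 0.001]
force: [0.7, -0.3, -0.0]
finger_gap: 1.0
gripper_force: 0.0
```

Run:
```python
from h import *
sd=snap('side','s13.png');t=snap('top','t13.png');w=snap('wrist','w13.png')
a=cv2.resize(w['pixels'][:,:,::-1],(480,300))
b=cv2.resize(sd['pixels'][90:190,270:370,::-1],(300,300),interpolation=cv2.INTER_CUBIC)
cv2.imwrite('pics/c13.png',np.hstack([a,b]))
for f in('w13.png','s13.png'):
    Q=cloud(load(f)).reshape(-1,3)
    q=Q[(Q[:,2]>.026)&(Q[:,2]<.042)&(Q[:,0]>.59)&(Q[:,0]<.725)&(abs(Q[:,1]+.155)<.05)]
    if len(q)>5:
        r=cv2.minAreaRect((q[:,:2]*1000).astype(np.float32));print(f,len(q),np.round(r[0],1),np.round(r[1],1),r[2])
        for lo in np.arange(.60,.72,.015):
            m=q[(q[:,0]>lo)&(q[:,0]<lo+.015)]
            if len(m)>3: print(lo.round(3),m[:,1].min().round(4),m[:,1].max().round(4),m[:,1].mean().round(4),len(m))
plan([(.63,-.153,.1,180)])
```

```text
w13.png 1883 [ 664.2 -153.3] [105.1  59.9] 1.1058584451675415
0.6 -0.1843 -0.1244 -0.1525 80
0.615 -0.1839 -0.1249 -0.1534 237
0.63 -0.1788 -0.1294 -0.1532 224
0.645 -0.1744 -0.1332 -0.1533 330
0.66 -0.1671 -0.1396 -0.1533 333
0.675 -0.167 -0.139 -0.1531 187
0.69 -0.166 -0.1388 -0.152 246
0.705 -0.166 -0.1394 -0.1534 246
s13.png 218 [ 665.5 -152.7] [104.3  62.4] 1.4149521589279175
0.6 -0.1852 -0.1228 -0.147 6
0.615 -0.1839 -0.1243 -0.1541 29
0.63 -0.1847 -0.1263 -0.152 31
0.645 -0.1759 -0.1336 -0.157 32
0.66 -0.1649 -0.1374 -0.1491 34
0.675 -0.1666 -0.1354 -0.1519 26
0.69 -0.1709 -0.1344 -0.1503 30
0.705 -0.1672 -0.1328 -0.1503 30
at [ 0.5785 -0.1658  0.1293] yaw -179.8 gap 84.9 t 28.5 f [ 0.2 -0.1  0.8] grip 0.0
(0.63, -0.153, 0.1, 180) rows 1.5 travel [-0.0645, 0.0158, 0.0366] turn [-0.0001, -0.0002, 0.0011]
```

View pics/c13.png

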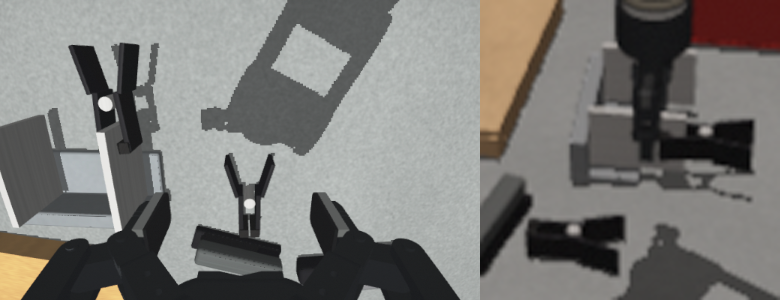

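Clip 1 sits on fin 1 (wrist view around (105,100)). The other clip's pin is at (0.664,-0.153) and it lies straight.

apply_moves(claw=[1, 1, 1, 1, 1], travel=[[-0.062, 0.0155, 0.02], [-0.062, 0.0155, 0.06], [-0.062, 0.0155, 0.1], [-0.062, 0.0155, 0.12], [-0.062, 0.0155, 0.12]], turn=[[0, 0, -0.006], [0, 0, -0.006], [0, 0, -0.006], [0, 0, -0.006], [0, 0, -0.006]])

```text
t: 28.93
tcp_pos: [0.6242, -0.1536, 0.0287]
tool_rot: [-0.01, 1.0, 0.002, -0.005]
force: [-1.6, 0.1, 0.2]
finger_gap: 1.0
gripper_force: 0.0
```

apply_moves(claw=[1, 1], travel=[[0, 0, 0], [0, 0, 0]], turn=[[0, 0, 0], [0, 0, 0]])

```text
t: 29.1
tcp_pos: [0.6289, -0.1549, 0.0347]
tool_rot: [-0.01, 1.0, -0.0, 0.001]
force: [1.0, 0.0, 0.6]
finger_gap: 0.999
gripper_force: 0.0
```

Run:
```python
from h import *
plan([(.628,-.1535,-.0255,181)])
```

```text
at [ 0.6289 -0.1549  0.0347] yaw -178.9 gap 84.9 t 29.1 f [1.  0.  0.6] grip 0.0
(0.628, -0.1535, -0.0255, 181) rows 1.4 travel [0.0013, 0.0019, 0.0752] turn [-0.0003, 0.0006, 0.0007]
```

apply_moves(claw=[1, 1, 1, 1, 1], travel=[[0.001, 0.002, 0.025], [0.001, 0.002, 0.05], [0.001, 0.002, 0.065], [0.001, 0.002, 0.073], [0.001, 0.002, 0.073]], turn=[[0, 0, 0], [0, 0, 0], [0, 0, 0], [0, 0, 0], [0, 0, 0]])

```text
t: 29.52
tcp_pos: [0.6272, -0.152, -0.0253]
tool_rot: [-0.01, 1.0, 0.0, -0.0]
force: [0.2, 0.1, 0.1]
finger_gap: 1.001
gripper_force: 0.0
```

apply_moves(claw=[1, -1, -1, -1, -1], travel=[[0, 0, 0], [0, 0, 0], [0, 0, 0], [0, 0, 0], [0, 0, 0]], turn=[[0, 0, 0], [0, 0, 0], [0, 0, 0], [0, 0, 0], [0, 0, 0]])

```text
t: 29.93
tcp_pos: [0.6283, -0.1523, -0.0223]
tool_rot: [-0.011, 1.0, -0.001, 0.001]
force: [-3.5, 1.3, 14.9]
finger_gap: 0.451
gripper_force: 14.1
```

apply_moves(claw=[-1, -1, -1, -1, -1], travel=[[0, 0, 0], [0, 0, 0], [0, 0, 0], [0, 0, 0], [0, 0, 0]], turn=[[0, 0, 0], [0, 0, 0], [0, 0, 0], [0, 0, 0], [0, 0, 0]])

```text
t: 30.35
tcp_pos: [0.6287, -0.1531, -0.0213]
tool_rot: [-0.011, 1.0, -0.001, 0.001]
force: [-4.8, -2.0, 14.4]
finger_gap: 0.318
gripper_force: 60.1
```

Run:
```python
from h import *
plan([(.628,-.1535,.12,181),(.44,-.414,.12,180)])
```

```text
at [ 0.6287 -0.1531 -0.0213] yaw -178.7 gap 27.0 t 30.4 f [-4.8 -2.  14.4] grip 60.1
(0.628, -0.1535, 0.12, 181) rows 3.4 travel [0.0003, -0.0009, -0.1766] turn [-0.0009, 0.0009, 0.0014]
(0.44, -0.414, 0.12, 180) rows 7.7 travel [0.2406, -0.3215, -0.0] turn [-0.0, -0.0, 0.0056]
```

apply_moves(claw=[-1, -1, -1, -1, -1], travel=[[0, 0, -0.04], [0, 0, -0.09], [0, 0, -0.14], [0, 0, -0.17], [0, 0, -0.17]], turn=[[0, 0, 0], [0, 0, 0], [0, 0, 0], [0, 0, 0], [0, 0, 0]])

```text
t: 30.77
tcp_pos: [0.632, -0.1534, 0.1184]
tool_rot: [-0.011, 1.0, -0.003, 0.006]
force: [0.6, -0.2, -0.9]
finger_gap: 0.311
gripper_force: 60.3
```

apply_moves(claw=[-1, -1, -1, -1, -1], travel=[[0.12, -0.16, 0], [0.12, -0.16, 0], [0.12, -0.16, 0], [0.12, -0.16, 0], [0.12, -0.16, 0]], turn=[[0, 0, 0.007], [0, 0, 0.007], [0, 0, 0.007], [0, 0, 0.007], [0, 0, 0.007]])

```text
t: 31.18
tcp_pos: [0.5303, -0.2868, 0.1105]
tool_rot: [0.003, 1.0, -0.001, -0.001]
force: [0.3, -0.1, -0.3]
finger_gap: 0.31
gripper_force: 60.3
```

apply_moves(claw=[-1, -1, -1, -1, -1], travel=[[0.12, -0.16, 0], [0.12, -0.16, 0], [0.12, -0.16, 0], [0.12, -0.16, 0], [0.12, -0.16, 0]], turn=[[0, 0, 0], [0, 0, 0], [0, 0, 0], [0, 0, 0], [0, 0, 0]])

```text
t: 31.6
tcp_pos: [0.4348, -0.4153, 0.1107]
tool_rot: [0.003, 1.0, -0.002, -0.0]
force: [0.5, -0.7, -0.7]
finger_gap: 0.311
gripper_force: 60.3
```

apply_moves(claw=[-1, -1], travel=[[0, 0, 0], [0, 0, 0]], turn=[[0, 0, 0], [0, 0, 0]])

```text
t: 31.77
tcp_pos: [0.438, -0.4086, 0.1105]
tool_rot: [0.001, 1.0, 0.001, -0.0]
force: [0.1, -0.7, -1.6]
finger_gap: 0.312
gripper_force: 60.3
```

Run:
```python
from h import *
plan([(.44,-.413,.0117,180)])
Q=cloud(snap('side','s14.png')).reshape(-1,3)
q=Q[(Q[:,2]>.13)&(Q[:,2]<.19)&(abs(Q[:,1]+.413)<.04)&(Q[:,0]>.49)&(Q[:,0]<.55)];print('jaws',len(q),q.min(0).round(4),q.max(0).round(4))
```

```text
at [ 0.438  -0.4086  0.1105] yaw 179.9 gap 26.5 t 31.8 f [ 0.1 -0.7 -1.6] grip 60.3
(0.44, -0.413, 0.0117, 180) rows 2.4 travel [-0.0026, -0.0057, 0.1235] turn [0.0006, -0.0002, -0.0004]
jaws 174 [ 0.4903 -0.436   0.1313] [ 0.528  -0.3762  0.1713]
```

apply_moves(claw=[-1, -1, -1, -1, -1], travel=[[0, -0.007, 0.03], [0, -0.007, 0.07], [0, -0.007, 0.1], [0, -0.007, 0.123], [0, -0.007, 0.123]], turn=[[0, 0, 0], [0, 0, 0], [0, 0, 0], [0, 0, 0], [0, 0, 0]])

```text
t: 32.23
tcp_pos: [0.4372, -0.4106, 0.0087]
tool_rot: [-0.001, 1.0, 0.004, -0.003]
force: [-0.5, -0.3, -0.5]
finger_gap: 0.313
gripper_force: 60.3
```

apply_moves(claw=[-1, -1, -1], travel=[[0, 0, 0], [0, 0, 0], [0, 0, 0]], turn=[[0, 0, 0], [0, 0, 0], [0, 0, 0]])

```text
t: 32.48
tcp_pos: [0.4395, -0.4158, 0.0143]
tool_rot: [-0.0, 1.0, -0.001, 0.001]
force: [0.3, -0.3, -0.9]
finger_gap: 0.315
gripper_force: 60.3
```

Run:
```python
from h import *
plan([(.4975,-.414,.0112,180)])
Q=cloud(snap('side','s15.png')).reshape(-1,3)
q=Q[(Q[:,2]>.04)&(Q[:,2]<.09)&(abs(Q[:,1]+.413)<.04)&(Q[:,0]>.49)&(Q[:,0]<.55)];print('jaws',len(q),q.min(0).round(4),q.max(0).round(4))
```

```text
at [ 0.4395 -0.4158  0.0143] yaw -180.0 gap 26.8 t 32.5 f [ 0.3 -0.3 -0.9] grip 60.3
(0.4975, -0.414, 0.0112, 180) rows 1.4 travel [-0.0725, 0.0022, 0.004] turn [-0.0008, 0.0006, 0.0001]
jaws 161 [ 0.4901 -0.4376  0.0401] [ 0.5307 -0.3797  0.0755]
```

apply_moves(claw=[-1, -1, -1, -1, -1], travel=[[0, 0.0005, 0.003], [-0.02, 0.0005, 0.003], [-0.04, 0.0005, 0.003], [-0.06, 0.0005, 0.003], [-0.073, 0.0005, 0.003]], turn=[[0, 0, 0], [0, 0, 0], [0, 0, 0], [0, 0, 0], [0, 0, 0]])

```text
t: 32.95
tcp_pos: [0.4983, -0.4155, 0.0112]
tool_rot: [0.0, 1.0, -0.001, 0.001]
force: [1.1, 0.2, -0.4]
finger_gap: 0.316
gripper_force: 60.3
```

apply_moves(claw=[-1, -1, -1], travel=[[0, 0, 0], [0, 0, 0], [0, 0, 0]], turn=[[0, 0, 0], [0, 0, 0], [0, 0, 0]])

```text
t: 33.2
tcp_pos: [0.4956, -0.4145, 0.0102]
tool_rot: [0.0, 1.0, 0.0, -0.001]
force: [0.6, 0.1, -1.1]
finger_gap: 0.311
gripper_force: 60.3
```

Run:
```python
from h import *
plan([(.4975,-.414,.0112,180)])
sd=snap('side','s16.png');t=snap('top','t16.png')
a=cv2.resize(t['pixels'][150:230,390:470,::-1],(400,400),interpolation=cv2.INTER_CUBIC)
b=cv2.resize(sd['pixels'][90:170,290:370,::-1],(400,400),interpolation=cv2.INTER_CUBIC)
cv2.imwrite('pics/c16.png',np.hstack([a,b]))
```

```text
at [ 0.4956 -0.4145  0.0102] yaw 180.0 gap 26.4 t 33.2 f [ 0.6  0.1 -1.1] grip 60.3
(0.4975, -0.414, 0.0112, 180) rows 0.1 travel [-0.0024, 0.0006, -0.0012] turn [0.0002, -0.0003, -0.0003]
```

View pics/c16.png

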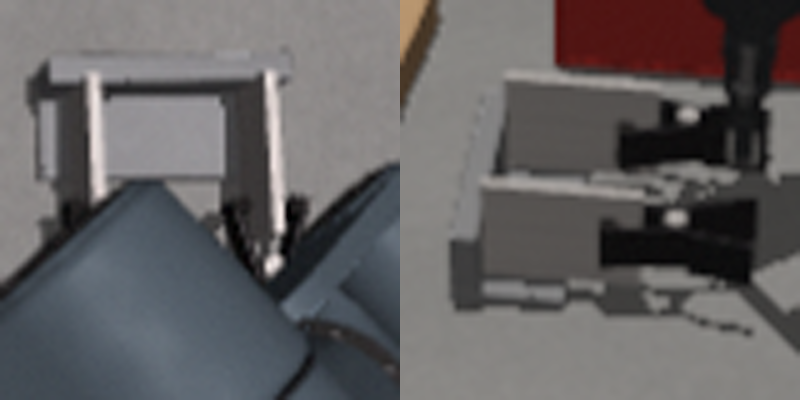

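Both jaws straddle fin 2 (side crop: tip at 618, fin edge about 665). I'll release and head for the lever.

apply_moves(claw=[0, 0.5, 1, 1, 1], travel=[[0, 0, 0], [0, 0, 0], [0, 0, 0], [0, 0, 0], [0, 0, 0]], turn=[[0, 0, 0], [0, 0, 0], [0, 0, 0], [0, 0, 0], [0, 0, 0]])

```text
t: 33.72
tcp_pos: [0.4966, -0.4153, 0.0105]
tool_rot: [0.0, 1.0, -0.0, 0.0]
force: [-0.3, 0.5, 0.3]
finger_gap: 0.989
gripper_force: 0.0
```

apply_moves(claw=[1, 1, 1, 1, 1], travel=[[0, 0, 0], [0, 0, -0.05], [0, 0, -0.1], [0, 0, -0.15], [0, 0, -0.2]], turn=[[0, 0, 0], [0, 0, 0], [0, 0, 0], [0, 0, 0], [0, 0, 0]])

```text
t: 34.13
tcp_pos: [0.4963, -0.4147, 0.1716]
tool_rot: [0.0, 1.0, 0.0, -0.0]
force: [1.0, -1.8, -0.2]
finger_gap: 0.999
gripper_force: 0.0
```

apply_moves(claw=[-1, -1, -1, -1, -1], travel=[[0.02, 0.25, -0.04], [0.02, 0.25, -0.04], [0.02, 0.25, -0.04], [0.02, 0.25, -0.04], [0.02, 0.25, -0.04]], turn=[[0, 0, 0], [0, 0, 0], [0, 0, 0], [0, 0, 0], [0, 0, 0]])

```text
t: 34.55
tcp_pos: [0.4799, -0.2124, 0.2029]
tool_rot: [0.001, 1.0, 0.0, 0.0]
force: [1.3, 0.6, 0.6]
finger_gap: 0.298
gripper_force: 0.0
```

apply_moves(claw=[-1, -1, -1, -1, -1], travel=[[0.02, 0.25, 0], [0.02, 0.25, 0], [0.02, 0.25, 0], [0.02, 0.25, 0], [0.02, 0.25, 0]], turn=[[0, 0, 0], [0, 0, 0], [0, 0, 0], [0, 0, 0], [0, 0, 0]])

```text
t: 34.97
tcp_pos: [0.4638, -0.0123, 0.2026]
tool_rot: [0.0, 1.0, 0.0, 0.0]
force: [-0.5, -0.4, -0.4]
finger_gap: 0.002
gripper_force: 0.0
```

Run:
```python
from h import *
sd=snap('side','s17.png')
a=cv2.resize(sd['pixels'][90:170,290:370,::-1],(400,400),interpolation=cv2.INTER_CUBIC)
b=cv2.resize(sd['pixels'][240:360,280:400,::-1],(400,400),interpolation=cv2.INTER_CUBIC)
cv2.imwrite('pics/c17.png',np.hstack([a,b]))
plan([(.42,.462,.17,170)])
Q=cloud(sd).reshape(-1,3);q=Q[(Q[:,2]>.082)&(Q[:,2]<.12)&(abs(Q[:,0]-.47)<.05)&(abs(Q[:,1]-.455)<.04)];print('ball',q.min(0),q.max(0),len(q))
for y0 in(-.29,-.41):
    q=Q[(Q[:,2]>.04)&(Q[:,2]<.076)&(abs(Q[:,1]-y0)<.04)&(Q[:,0]>.44)&(Q[:,0]<.556)];print('clip',q.min(0).round(4),q.max(0).round(4),len(q))
```

```text
at [ 0.4618 -0.0069  0.2024] yaw -179.8 gap -0.3 t 35.0 f [-1.4  3.3  0.1] grip 0.0
(0.42, 0.462, 0.17, 170) rows 11.3 travel [0.0505, 0.5861, 0.0435] turn [0.0015, -0.0009, 0.0565]
ball [0.45397047 0.44367735 0.08236317] [0.4779829  0.46795727 0.11248697] 99
clip [ 0.4852 -0.3177  0.0404] [ 0.5546 -0.2644  0.075 ] 259
clip [ 0.5155 -0.4335  0.0402] [ 0.556  -0.3867  0.0723] 115
```

View pics/c17.png

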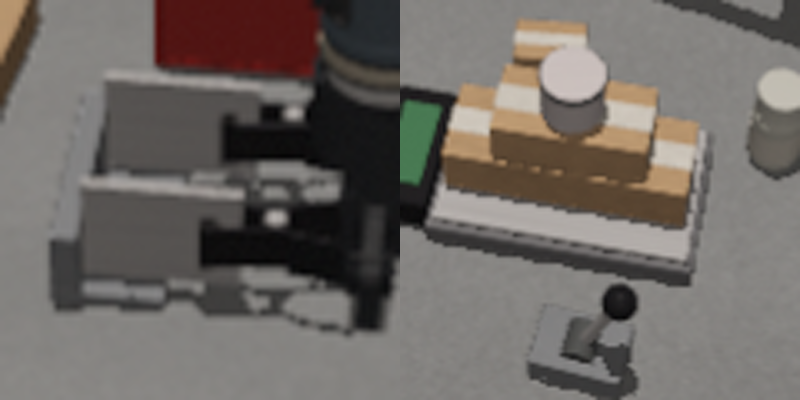

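The pile is neat and both clips stay on their fins. The lever ball is at about (0.466, 0.456, 0.098).

apply_moves(claw=[-1, -1, -1, -1, -1], travel=[[0.04, 0.25, 0], [0.04, 0.25, 0], [0.04, 0.25, 0], [0.04, 0.25, 0], [0.04, 0.25, 0]], turn=[[0, 0, 0], [0, 0, 0], [0, 0, 0], [0, 0, 0], [0, 0, 0]])

```text
t: 35.43
tcp_pos: [0.4324, 0.1872, 0.2026]
tool_rot: [0.0, 1.0, 0.0, 0.0]
force: [0.8, -0.2, -0.9]
finger_gap: 0.0
gripper_force: 0.0
```

apply_moves(claw=[-1, -1, -1, -1, -1], travel=[[0.01, 0.25, 0], [0.01, 0.25, 0], [0.01, 0.25, 0], [0.01, 0.25, 0], [0.01, 0.25, 0]], turn=[[0, 0, 0.056], [0, 0, 0.056], [0, 0, 0.056], [0, 0, 0.056], [0, 0, 0.056]])

```text
t: 35.85
tcp_pos: [0.425, 0.3873, 0.2026]
tool_rot: [0.088, 0.996, 0.0, 0.0]
force: [0.2, -1.1, 0.8]
finger_gap: 0.0
gripper_force: 0.0
```

apply_moves(claw=[-1, -1, -1, -1, -1], travel=[[0.01, 0.08, 0], [0.01, 0.08, 0], [0.01, 0.08, 0], [0.01, 0.08, 0], [0.01, 0.08, 0]], turn=[[0, 0, 0], [0, 0, 0], [0, 0, 0], [0, 0, 0], [0, 0, 0]])

```text
t: 36.27
tcp_pos: [0.4283, 0.4486, 0.2019]
tool_rot: [0.088, 0.996, -0.001, -0.0]
force: [-0.3, 0.0, -0.2]
finger_gap: -0.0
gripper_force: 0.0
```

Run:
```python
from h import *
plan([(.412,.465,.04,170),(.518,.446,.04,170)])
```

```text
at [0.4283 0.4486 0.2019] yaw 169.9 gap -0.0 t 36.3 f [-0.3  0.  -0.2] grip 0.0
(0.412, 0.465, 0.04, 170) rows 3.9 travel [0.0235, 0.0169, 0.2024] turn [-0.0005, -0.0002, -0.0007]
(0.518, 0.446, 0.04, 170) rows 2.6 travel [-0.1346, -0.0004, -0.0] turn [0.0, 0.0, 0.0]
```

apply_moves(claw=[-1, -1, -1, -1, -1], travel=[[0.024, 0.017, 0], [0.024, 0.017, 0.05], [0.024, 0.017, 0.1], [0.024, 0.017, 0.15], [0.024, 0.017, 0.205]], turn=[[0, 0, 0], [0, 0, 0], [0, 0, 0], [0, 0, 0], [0, 0, 0]])

```text
t: 36.68
tcp_pos: [0.4129, 0.4649, 0.0404]
tool_rot: [0.089, 0.996, 0.0, 0.001]
force: [0.0, 0.9, -0.5]
finger_gap: -0.002
gripper_force: 0.0
```

apply_moves(claw=[-1, -1, -1, -1, -1], travel=[[0, 0, 0], [-0.02, 0, 0], [-0.04, 0, 0], [-0.06, 0, 0], [-0.08, 0, 0]], turn=[[0, 0, 0], [0, 0, 0], [0, 0, 0], [0, 0, 0], [0, 0, 0]])

```text
t: 37.1
tcp_pos: [0.4795, 0.4558, 0.045]
tool_rot: [0.089, 0.996, 0.002, 0.003]
force: [-0.5, 0.7, 0.9]
finger_gap: 0.0
gripper_force: 0.5
```

apply_moves(claw=[-1, -1, -1, -1, -1], travel=[[-0.01, 0, 0], [-0.02, 0, 0], [-0.03, 0, 0], [-0.04, 0, 0], [-0.045, 0, 0]], turn=[[0, 0, 0], [0, 0, 0], [0, 0, 0], [0, 0, 0], [0, 0, 0]])

```text
t: 37.52
tcp_pos: [0.5065, 0.4493, 0.0412]
tool_rot: [0.089, 0.996, -0.0, -0.005]
force: [-15.3, 4.4, 11.0]
finger_gap: -0.001
gripper_force: 9.4
```

Run:
```python
from h import *
plan([(.518,.446,.04,170)])
sd=snap('side','s18.png')
Q=cloud(sd).reshape(-1,3);q=Q[(Q[:,2]>.07)&(Q[:,2]<.12)&(abs(Q[:,0]-.52)<.06)&(abs(Q[:,1]-.452)<.04)];print('ball',q.min(0),q.max(0),len(q))
cv2.imwrite('pics/c18.png',cv2.resize(sd['pixels'][280:380,290:390,::-1],(400,400),interpolation=cv2.INTER_CUBIC))
```

```text
at [0.5065 0.4493 0.0412] yaw 169.7 gap -0.1 t 37.5 f [-15.3   4.4  11. ] grip 9.4
(0.518, 0.446, 0.04, 170) rows 0.3 travel [-0.0149, -0.0014, 0.0014] turn [-0.0003, -0.0031, -0.0014]
ball [0.49629916 0.43390322 0.07397268] [0.54251477 0.47904581 0.11984992] 71
```

View pics/c18.png

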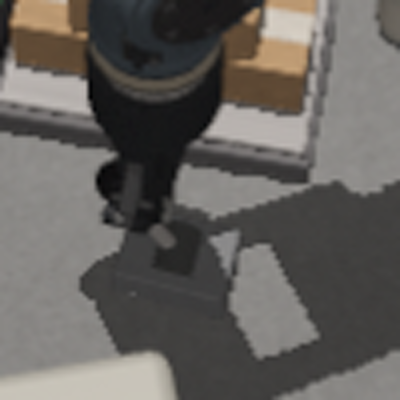

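apply_moves(claw=[-1, -1, -1], travel=[[-0.002, 0, 0], [-0.003, 0, 0], [-0.003, 0, 0]], turn=[[0, 0, 0], [0, 0, 0], [0, 0, 0]])

```text
t: 37.82
tcp_pos: [0.5063, 0.4493, 0.0413]
tool_rot: [0.088, 0.996, -0.001, -0.006]
force: [-12.1, 3.6, 10.0]
finger_gap: -0.002
gripper_force: 7.8
```

apply_moves(claw=[-1, -1, -1, -1, -1], travel=[[0.03, 0, 0], [0.07, 0, 0], [0.11, 0, 0], [0.11, 0, -0.05], [0.11, 0, -0.1]], turn=[[0, 0, 0], [0, 0, 0], [0, 0, 0], [0, 0, 0], [0, 0, 0]])

```text
t: 38.23
tcp_pos: [0.4217, 0.4623, 0.1185]
tool_rot: [0.087, 0.996, -0.003, -0.003]
force: [2.1, 0.5, 0.2]
finger_gap: -0.002
gripper_force: 0.0
```

apply_moves(claw=[-1, -1, -1, -1, -1], travel=[[0, 0, -0.05], [0, 0, -0.1], [0, -0.05, -0.15], [0, -0.1, -0.15], [0, -0.15, -0.15]], turn=[[0, 0, 0], [0, 0, 0], [0, 0, 0], [0, 0, 0], [0, 0, 0]])

```text
t: 38.65
tcp_pos: [0.4085, 0.3543, 0.244]
tool_rot: [0.087, 0.996, 0.002, 0.004]
force: [1.3, -0.9, 0.3]
finger_gap: -0.001
gripper_force: 0.0
```

Run:
```python
from h import *
plan([(.4,.3,.25,170)])
sd=snap('side','s19.png');t=snap('top','t19.png')
for s in(sd,t):
    P=cloud(s);Q=P.reshape(-1,3);q=Q[(Q[:,2]>.07)&(Q[:,2]<.12)&(abs(Q[:,0]-.52)<.06)&(abs(Q[:,1]-.452)<.04)];print('ball',q.min(0).round(3),q.max(0).round(3),len(q))
    rect(P,.515,.305,.06,.145,.175,'tin')
a=cv2.resize(sd['pixels'][240:360,280:400,::-1],(400,400),interpolation=cv2.INTER_CUBIC)
b=cv2.resize(sd['pixels'][90:190,270:370,::-1],(400,400),interpolation=cv2.INTER_CUBIC)
cv2.imwrite('pics/c19.png',np.hstack([a,b]))
```

```text
at [0.4085 0.3543 0.244 ] yaw 170.0 gap -0.1 t 38.6 f [ 1.3 -0.9  0.3] grip 0.0
(0.4, 0.3, 0.25, 170) rows 1.3 travel [-0.0013, -0.0686, -0.0078] turn [0.0016, 0.0024, 0.0003]
ball [0.514 0.432 0.072] [0.543 0.457 0.109] 113
tin [517.3 304.5] [50.9 51.9] 50.2 z 0.1589 336
ball [0.513 0.429 0.07 ] [0.541 0.452 0.111] 55
tin [517.3 301.8] [48.3 48.5] 87.6 z 0.1593 212
```

View pics/c19.png

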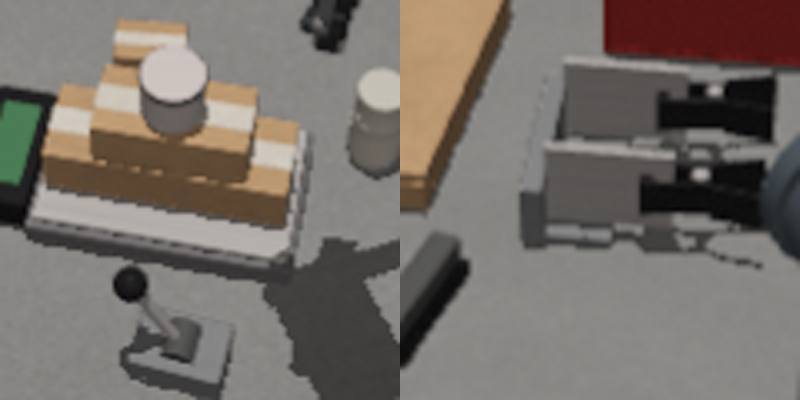

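Run:
```python
from h import *
from scipy.optimize import least_squares
for f,x0 in(('s17.png',(.466,.456,.095)),('t8.png',(.466,.453,.095)),('t0',0),('s19.png',(.531,.444,.095)),('t19.png',(.531,.441,.095))):
    if f=='t0': continue
    s=load(f);P=cloud(s);dark=s['pixels'].max(-1)<60
    q=P[dark&(P[...,2]>.07)&(np.linalg.norm(P-np.array(x0),axis=-1)<.03)]
    r=least_squares(lambda c:np.linalg.norm(q-c,axis=1)-.013,x0,loss='soft_l1',f_scale=.002);print(f,len(q),r.x.round(4))
```

```text
s17.png 86 [0.4665 0.4535 0.0976]
t8.png 46 [0.4655 0.4531 0.0984]
s19.png 82 [0.5306 0.4431 0.0926]
t19.png 42 [0.5308 0.4436 0.0936]
```

```bash
python3 -c "
from station import manip
print(manip.sign_off())"
```

```text
the job is handed in; nothing more can be done
None
```

The job is handed in; no verdict came back. The parcel is on the bench, the long carton, mid carton and tin (no small carton was present) are stacked centred on the scale, both clips are on the fins, and the call lever was pushed away to its stop.

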